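# Load and lock the paint shaker

## Robot

A 6-joint arm with a two-finger parallel gripper is mounted at the origin on the work surface. World frame = base frame: x ahead of the robot, y to its left, z up, the work surface at z = 0. Lengths are in m, angles in rad, forces in N, time in s.
With the tool pointing down it reaches from about 0.275 to 0.825 m from the base axis. Payload 5.2 kg.
Tool frame: the origin (TCP) lies between the finger pads; the fingertips stand 14 mm ahead of it and the grasp point (between the pads) lies 5 mm behind it; z points along the fingers, y is the direction in which the jaws open and shut (so a half turn about z gives the same grasp; the last joint's range is limited). The gripper opens to 93 mm and grips with 3 to 60 N. Pads are 15 mm wide; open, the fingers measure 128 mm over their backs; the gripper's body (75 mm by 188 mm) begins 65 mm behind the grasp point.
Start: joints at [-0.203, 0.259, 1.535, -0, 1.348, -0.203], TCP at [0.55, 0, 0.233] pointing down, gripper open.
Joint ranges: [-3.14, 3.14], [-0.91, 2.08], [0.19, 2.58], [-1.22, 4.36], [0.22, 2.71], [-3.12, 3.12]. Speed limits (rad/s): [2.57, 2.57, 3.14, 3.14, 3.14, 3.14].

## Interface

Orientations are given as a 3x3 rotation matrix whose columns are the frame's x, y, z axes.
In Python, from workcell import * gives the robot as it stands.
- The arm moves only by the tool servo_tool, never from a script. Its argument "targets" is one flat list of numbers, 6 for each row, row after row: the shift along the tool's x, y, z in cm, then the turn, a rotation vector about the tool's x, y, z in degrees. In form: [tx, ty, tz, wx, wy, wz, tx, ty, tz, wx, wy, wz, ...]. A call has 1 to 5 rows; each row is the pose to reach, as a shift and turn from the pose measured when the call began, along the tool's axes at that moment; what a row does not reach only later rows make up. A row lasts 1/10 s, in which the tool goes at most 50 mm and 8.59 degrees, less where a joint would pass 70% of its speed; a pose out of reach is approached as far as the arm can. A call with a gripper value outside its range is refused whole. "hand" is the finger opening in cm, from 0 to 9.3, set as the call begins (left out, the last holds). The fingers move at their own pace and stop on an object; "squeeze" is the grip in N (left out, the last holds). Time passes only in rows, so rows that repeat a pose let the fingers close. It gives the time, the measured TCP pose, the force and the opening at its end, in the units of the state.
- observe(): the state, without advancing time (a new reading comes with each control period).
- capture(name): name is "scene" or "side" or "wrist"; returns the picture (400x640x3 uint8, red, green, blue); there is no depth.
- camera_info(name): a dict with "fx", "fy", "cx", "cy" (pixels), "k1" (the pictures are not rectified: a ray, as slopes to the right and down, at radius r is drawn at 1 + k1 r^2 times it, then the intrinsics apply), "view" (4x4, takes a point from world to camera coordinates); the wrist camera has in their place "tool_from_camera" (4x4, takes a point from camera to tool coordinates, whose origin is the TCP and whose axes are the flange's). Camera axes: x right, y down, z forward; pixel columns grow to the right and rows downward; lengths in m; the calibration is good to about 2 mm. A picture is of the moment at which its call begins: read the wrist's pose just before it. camera_info takes no time and is no camera call.
- close_job(): hands the job in, once; it reports no verdict.
Trained networks look in the newest picture that a camera, given by its name, has taken for a name from the list of things; names that differ only in an ending like _2 or _b are one class to them, and where a whole thing is asked for, a point or a joint stands for the part that bears it (a point fixed in the world has none). Each returns a list of dicts, best first, with "p" (0 to 1); they miss things now and then, are a little off and sometimes report something else, mostly with a low value. They report only what shows in the picture. A call takes as long as a camera call.
- look_for(camera, target): "position" ([column, row] in pixels, amid what is visible of it).
- landmark_of(camera, target): "position" ([column, row] in pixels: a listed point, or the origin of a listed thing).
The state is a dict: "t": time; "q": joint angles; "dq": joint speeds; "joint_efforts": joint torques, N m; "tcp_pos": TCP position; "tcp_rot": TCP orientation; "wrist_force": force on the tool from outside, world axes, zero at the start; "wrist_torque": the same for the moment, N m; "width": finger opening in m.
Only numpy, scipy, OpenCV 4.12 (cv2) and the standard library are available. Lean on these libraries where they do the work, as an engineer would, in place of code of your own. Each camera call takes 0.05 s, during which the arm holds its last target.

## Task

Get the paint shaker ready to run: stand every paint jar that is on the bench in a pocket of the shaker, one to a pocket, lid up and right down on the pocket's floor. Then bring the hold-down cover over and lower it gently onto its stop, without letting it drop, and lock it by pushing a lock pin fully home through each of the two front brackets and the cover's tongue, from the robot's side. Do not push about the brush mug, the varnish bottle or the folded fan.

Things in the scene. Friction and masses are not known exactly. Their poses are not given: they have to be found in the camera images.
- shaker: four-jar bench paint shaker, fixed to the bench: grey housing 205 mm deep, 306 mm wide, pocket block 80 mm high, two brackets on the front edge, up to 113 mm high. Origin on the bench under the middle of the row of pockets; x from its front (robot side) to its rear, y left, z up. Housing front at x = -65 mm, rear at x = 140 mm
- well1 (a point): left-most (+y) pocket of the shaker, 52 x 52 mm square, 18 mm deep, rim 80 mm above the bench. Point: centre of its floor, 62 mm above the bench. Four pockets in a row along the shaker's y, 70 mm apart; any jar may go in any pocket
- well2 (a point): pocket of the shaker, 52 x 52 mm square, 18 mm deep, rim 80 mm above the bench. Point: centre of its floor, 62 mm above the bench. Four pockets in a row along the shaker's y, 70 mm apart; any jar may go in any pocket
- well3 (a point): pocket of the shaker, 52 x 52 mm square, 18 mm deep, rim 80 mm above the bench. Point: centre of its floor, 62 mm above the bench. Four pockets in a row along the shaker's y, 70 mm apart; any jar may go in any pocket
- well4 (a point): right-most (-y) pocket of the shaker, 52 x 52 mm square, 18 mm deep, rim 80 mm above the bench. Point: centre of its floor, 62 mm above the bench. Four pockets in a row along the shaker's y, 70 mm apart; any jar may go in any pocket
- hole_left (a point): left (+y) front bracket: two upright steel plates 6 mm thick, 34 mm wide, 22 mm apart, each with a 12 mm hole along the shaker's x; with the cover down its tongue (6 mm, same hole) hangs midway between them. Point: centre of the tongue's hole then, 100 mm above the bench. The outer plate's face is 17 mm in front of it (-x), the inner plate's back 17 mm beyond
- hole_right (a point): right (-y) front bracket: two upright steel plates 6 mm thick, 34 mm wide, 22 mm apart, each with a 12 mm hole along the shaker's x; with the cover down its tongue (6 mm, same hole) hangs midway between them. Point: centre of the tongue's hole then, 100 mm above the bench. The outer plate's face is 17 mm in front of it (-x), the inner plate's back 17 mm beyond
- cover (a joint): angle of the hinged hold-down cover: 0 = level on its stop (closed), 1.57 = upright, 1.8 = fully back. Starts at 1.6 to 1.75 and stays there; below about 1.4 it drops if let go. Clear 6 mm sheet in a metal frame, 0.45 kg, 290 mm wide, reaching 163 mm from the hinge, with a tongue hanging 28 mm below the underside at each end of the front edge. Closed, its underside is 4 mm above the jars' lids
- cover_hinge (a point): middle of the cover's hinge line, 118 mm above the bench, behind the pockets; the line is along the shaker's y axis
- cover_bar (a point): middle of the cover's pull bar: round, 12 mm thick, 122 mm long, parallel to the hinge line, on two posts at +-55 mm. It stands 42 mm off the cover's outer face (36 mm free below the bar), 130 mm from the hinge measured along the cover, and moves with the cover; 160 mm above the bench when closed. The bar can turn between the fingers
- jar1: loose glass paint jar with a black screw lid, squat, 48 mm tall, 44 mm across; the lid is the upper 17 mm; about 0.11 kg. Origin at the centre of its foot, z up through the lid. All jars are alike; 3 or 4 are present, an absent one reads None. They start standing on the bench beside the shaker
- jar2: loose glass paint jar with a black screw lid, squat, 48 mm tall, 44 mm across; the lid is the upper 17 mm; about 0.11 kg. Origin at the centre of its foot, z up through the lid. All jars are alike; 3 or 4 are present, an absent one reads None. They start standing on the bench beside the shaker
- jar3: loose glass paint jar with a black screw lid, squat, 48 mm tall, 44 mm across; the lid is the upper 17 mm; about 0.11 kg. Origin at the centre of its foot, z up through the lid. All jars are alike; 3 or 4 are present, an absent one reads None. They start standing on the bench beside the shaker
- jar4: loose glass paint jar with a black screw lid, squat, 48 mm tall, 44 mm across; the lid is the upper 17 mm; about 0.11 kg. Origin at the centre of its foot, z up through the lid. All jars are alike; 3 or 4 are present, an absent one reads None. They start standing on the bench beside the shaker
- pin1: loose steel lock pin, 0.1 kg: square ribbed grip 16 x 16 x 36 mm and round shank 9 mm thick, 44 mm long, its last 7 mm tapered. It lies level on a flat of its grip, axis 8 mm above the bench. Origin on its axis where shank meets grip; x along the shank to the tip (grip at x = -36 to 0 mm). Starts pointing away from the robot within 40 degrees. Both pins are alike, either fits either bracket
- pin2: loose steel lock pin, 0.1 kg: square ribbed grip 16 x 16 x 36 mm and round shank 9 mm thick, 44 mm long, its last 7 mm tapered. It lies level on a flat of its grip, axis 8 mm above the bench. Origin on its axis where shank meets grip; x along the shank to the tip (grip at x = -36 to 0 mm). Starts pointing away from the robot within 40 degrees. Both pins are alike, either fits either bracket
- pin1_tip (a point): tip of the shank of pin1; 27 mm beyond the bracket point when the pin is fully home
- pin2_tip (a point): tip of the shank of pin2; 27 mm beyond the bracket point when the pin is fully home
- brush_mug: bystander: white mug full of brushes, 72 mm across, mug 95 mm high, brushes to 250 mm; origin under its centre
- varnish: bystander: amber bottle, 60 mm across, 150 mm high; origin under its centre
- folded_fan: bystander: folded wooden fan lying on the bench between robot and shaker, 230 x 26 x 12 mm, long axis x; origin under its centre

How it is judged:
On the way, in this order (a step that is already met when the one before it is completed fails the run):
1. every jar present stands in a pocket while the cover is still open (z of jar1 in the frame of shaker between 0.056 and 0.068 m and x of jar1 in the frame of shaker between -0.012 and 0.012 m and y of jar1 in the frame of shaker between -0.135 and 0.135 m and angle between each of jar1, jar2, jar3, jar4's own z axis and vertical below 0.12 rad and z of jar2 in the frame of shaker between 0.056 and 0.068 m and x of jar2 in the frame of shaker between -0.012 and 0.012 m and y of jar2 in the frame of shaker between -0.135 and 0.135 m and z of jar3 in the frame of shaker between 0.056 and 0.068 m and x of jar3 in the frame of shaker between -0.012 and 0.012 m and y of jar3 in the frame of shaker between -0.135 and 0.135 m and z of jar4 in the frame of shaker between 0.056 and 0.068 m and x of jar4 in the frame of shaker between -0.012 and 0.012 m and y of jar4 in the frame of shaker between -0.135 and 0.135 m and value of joint cover above 0.6 rad), for 0.2 s.
2. the cover is down on its stop over the loaded jars (z of jar1 in the frame of shaker between 0.056 and 0.068 m and x of jar1 in the frame of shaker between -0.012 and 0.012 m and y of jar1 in the frame of shaker between -0.135 and 0.135 m and angle between each of jar1, jar2, jar3, jar4's own z axis and vertical below 0.12 rad and z of jar2 in the frame of shaker between 0.056 and 0.068 m and x of jar2 in the frame of shaker between -0.012 and 0.012 m and y of jar2 in the frame of shaker between -0.135 and 0.135 m and z of jar3 in the frame of shaker between 0.056 and 0.068 m and x of jar3 in the frame of shaker between -0.012 and 0.012 m and y of jar3 in the frame of shaker between -0.135 and 0.135 m and z of jar4 in the frame of shaker between 0.056 and 0.068 m and x of jar4 in the frame of shaker between -0.012 and 0.012 m and y of jar4 in the frame of shaker between -0.135 and 0.135 m and value of joint cover below 0.02 rad), for 0.2 s.
At the end, for the whole second after the job is handed in: every jar present upright on the floor of a pocket (within 6 mm, 0.12 rad); cover down (under 0.02 rad); one pin at rest through each bracket: tip at least 20 mm past the bracket point along the shaker's x (27 = home), within 6 mm of the hole's axis and 0.2 rad of its direction (all of step 2 and (((x of pin1_tip in the frame of hole_left between 0.02 and 0.033 m and y of pin1_tip in the frame of hole_left between -0.006 and 0.006 m and z of pin1_tip in the frame of hole_left between -0.006 and 0.006 m and angle between the x axis of pin1 and the x axis of shaker, either way round below 0.2 rad) and (x of pin2_tip in the frame of hole_right between 0.02 and 0.033 m and y of pin2_tip in the frame of hole_right between -0.006 and 0.006 m and z of pin2_tip in the frame of hole_right between -0.006 and 0.006 m and angle between the x axis of pin2 and the x axis of shaker, either way round below 0.2 rad)) or ((x of pin1_tip in the frame of hole_right between 0.02 and 0.033 m and y of pin1_tip in the frame of hole_right between -0.006 and 0.006 m and z of pin1_tip in the frame of hole_right between -0.006 and 0.006 m and angle between the x axis of pin1 and the x axis of shaker, either way round below 0.2 rad) and (x of pin2_tip in the frame of hole_left between 0.02 and 0.033 m and y of pin2_tip in the frame of hole_left between -0.006 and 0.006 m and z of pin2_tip in the frame of hole_left between -0.006 and 0.006 m and angle between the x axis of pin2 and the x axis of shaker, either way round below 0.2 rad))) and linear speed of each of pin1, pin2 below 0.02 m/s); the robot touches nothing.
It fails at once if the cover is dropped or slammed onto its stop (closing faster than 2.5 rad/s within the last 0.5 rad) (value of joint cover below 0.5 rad and velocity of joint cover below -2.5 rad/s).
It fails at once if the brush mug is pushed more than 30 mm from its place (distance of brush_mug from where it was at the start of the episode above 0.03 m).
It fails at once if the varnish is pushed more than 30 mm from its place (distance of varnish from where it was at the start of the episode above 0.03 m).
It fails at once if the folded fan is pushed more than 30 mm from its place (distance of folded_fan from where it was at the start of the episode above 0.03 m).
Of jar1, jar2, jar3, jar4 only 3 to 4 are there at a start; the rules pass over those that are not, and their reading is None.
At some moment in a run one of jar1, jar2, jar3, jar4, pin1, pin2 may be knocked a few centimetres aside while the robot is not near it.
It also fails if it takes over 210 s, if anything falls off the work surface, if the arm or the gripper's body presses on something with over 40 N, if the wrist force passes 120 N, or if a joint passes its speed limit or range.

## Working session

There is one attempt and no reset: what is moved stays moved. The work goes in short steps, Python scripts to look and compute and a tool call to move; the robot and the scene stay as the last step left them, time stands still between calls to the robot, and variables do not carry over. Pictures are saved under pics/ and viewed, and the job is handed in when it is done.

Besides the shell and the picture viewer there is one more tool, called after "Call:" as name(argument=value, ...) on one line, values as JSON. servo_tool: Moves the arm, as the interface text tells. Its arguments: {"type":"object","properties":{"targets":{"type":"array"},"hand":{"type":"number"},"squeeze":{"type":"number"}},"required":["targets"]}

```bash
ls; mkdir -p pics
python3 - <<'E'
from workcell import *
import cv2
s=observe();print(s)
for n in ["scene","side","wrist"]:
    im=capture(n);cv2.imwrite(f"pics/{n}0.png",im[:,:,::-1]);print(n,camera_info(n))
E
```

```text
pics
{'t': 0.0, 'q': array([-2.02807540e-01,  2.59348045e-01,  1.53604657e+00, -2.31110734e-05,
        1.34801957e+00, -2.02801220e-01]), 'dq': array([-0.00117619,  0.00058069,  0.00093088,  0.00052584, -0.0005322 ,
       -0.00180397]), 'joint_efforts': array([ 2.41929010e-04, -4.37298238e+01, -2.84004611e+01,  7.19661056e-02,
        4.11791797e-02, -1.14769305e-04]), 'tcp_pos': array([5.49485212e-01, 1.17068320e-04, 2.31829638e-01]), 'tcp_rot': array([[ 1.50187075e-06,  9.99998400e-01, -1.78873977e-03],
       [ 9.99999941e-01, -8.85087339e-07,  3.44815241e-04],
       [ 3.44813106e-04, -1.78874018e-03, -9.99998341e-01]]), 'wrist_force': array([ 0.54762137, -0.13339091,  0.28551737]), 'wrist_torque': array([-0.01825258,  0.03554951,  0.00946176]), 'width': 0.09325270054957387}
scene {'fx': 366.49601942439415, 'fy': 366.49601942439415, 'cx': 320.59985586952854, 'cy': 195.50815767753917, 'k1': -0.04529219962228626, 'view': array([[-0.99026361,  0.13917639, -0.00281324,  0.51289501],
       [ 0.11175103,  0.78275249, -0.61221749,  0.02553171],
       [-0.08300414, -0.60657108, -0.79
[... 272 characters left out ...]
3, -0.41331148],
       [-0.32740449, -0.37596748, -0.8668649 ,  0.2826159 ],
       [ 0.55152911,  0.66888404, -0.49840725,  1.23139488],
       [ 0.        ,  0.        ,  0.        ,  1.        ]])}
wrist {'fx': 347.6567808237656, 'fy': 347.6567808237656, 'cx': 317.65845117937306, 'cy': 194.12247214161457, 'k1': -0.02446124042921557, 'tool_from_camera': array([[-3.93462181e-04, -9.58140388e-01, -2.86298518e-01,
         7.96160544e-02],
       [ 9.99999017e-01, -7.62390220e-04,  1.17714570e-03,
         9.53737228e-04],
       [-1.34614202e-03, -2.86297773e-01,  9.58139746e-01,
        -1.52225498e-01],
       [ 0.00000000e+00,  0.00000000e+00,  0.00000000e+00,
         1.00000000e+00]])}
```

View pics/scene0.png

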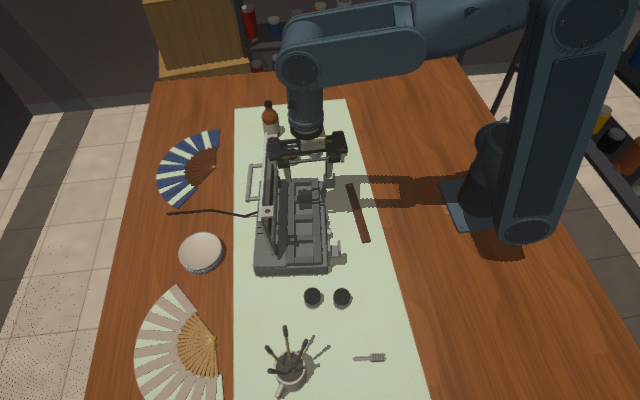

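View pics/side0.png

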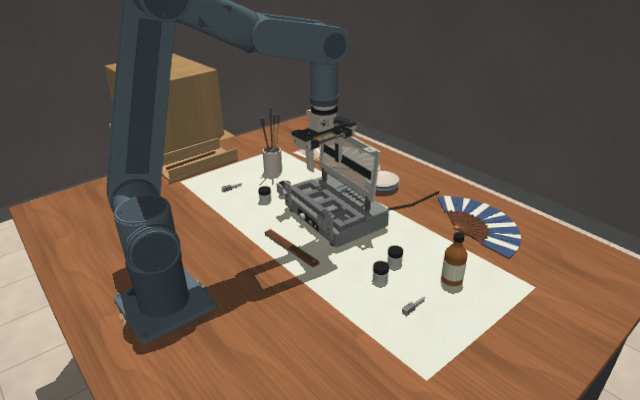

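View pics/wrist0.png

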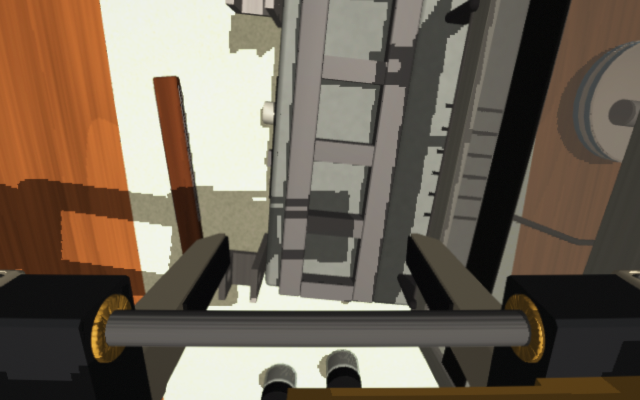

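```bash
cat > h.py <<'E'
from workcell import *
import numpy as np, cv2
from scipy.optimize import least_squares
def cam(name,s=None):
    c=camera_info(name)
    K=np.array([[c["fx"],0,c["cx"]],[0,c["fy"],c["cy"]],[0,0,1.]])
    if "view" in c: V=np.array(c["view"])
    else:
        s=s or observe()
        T=np.eye(4);T[:3,:3]=s["tcp_rot"];T[:3,3]=s["tcp_pos"]
        V=np.linalg.inv(T@np.array(c["tool_from_camera"]))
    return K,c["k1"],V
def ray(cm,px):
    K,k1,V=cm
    d=np.array([(px[0]-K[0,2])/K[0,0],(px[1]-K[1,2])/K[1,1]]);u=d.copy()
    for _ in range(20):u=d/(1+k1*(u@u))
    R=V[:3,:3];o=-R.T@V[:3,3];w=R.T@np.array([u[0],u[1],1.]);return o,w/np.linalg.norm(w)
def onz(cm,px,z):
    o,w=ray(cm,px);return o+w*(z-o[2])/w[2]
def proj(cm,P):
    K,k1,V=cm;p=V[:3,:3]@np.asarray(P)+V[:3,3];u=p[:2]/p[2];u=u*(1+k1*(u@u));return np.array([K[0,0]*u[0]+K[0,2],K[1,1]*u[1]+K[1,2]])
def tri(obs):
    A=np.zeros((3,3));b=np.zeros(3)
    for cm,px in obs:
        o,w=ray(cm,px);M=np.eye(3)-np.outer(w,w);A+=M;b+=M@o
    return np.linalg.solve(A,b)
def shot(name,fn=None):
    s=observe();im=capture(name)
    if fn:cv2.imwrite(f"pics/{fn}.png",im[:,:,::-1])
    return cam(name,s),im
def st():
    s=observe();print("t",round(s["t"],2),"tcp",s["tcp_pos"].round(4),"w",round(s["width"],4),"F",s["wrist_force"].round(1));print(s["tcp_rot"].round(4));return s
def det(n,t,f="landmark_of",pm=0.3):
    return [(d["position"],d["p"]) for d in globals()[f](n,t) if d["p"]>pm]
E
python3 - <<'E'
from h import *
for n in ["scene","side"]:
    c,_=shot(n)
    for t,z in [("jar1",0),("pin1",.008),("pin1_tip",.008),("well1",.062),("well2",.062),("well3",.062),("well4",.062),("hole_left",.1),("hole_right",.1),("cover_hinge",.118),("shaker",0),("brush_mug",0),("varnish",0),("folded_fan",0)]:
        for p,q in det(n,t,pm=.2): print(n,t,np.round(p,1),round(q,2),onz(c,p,z).round(4))
print(observe()["t"])
E
```

```text
scene jar1 [313. 300.] 0.84 [0.5741 0.2504 0.    ]
scene jar1 [340.7 300.9] 0.7 [0.4996 0.2636 0.    ]
scene jar1 [294.  158.4] 0.63 [ 0.5748 -0.286   0.    ]
scene jar1 [314.5 154.4] 0.54 [ 0.4989 -0.2953  0.    ]
scene pin1 [370.1 360.1] 0.64 [0.4547 0.4273 0.008 ]
scene pin1_tip [354. 359.] 0.53 [0.4935 0.419  0.008 ]
scene well1 [305.4 251.3] 0.92 [0.5791 0.1319 0.062 ]
scene well1 [302.5 227.1] 0.8 [0.5783 0.0512 0.062 ]
scene well1 [301.6 211.4] 0.77 [ 0.5749 -0.005   0.062 ]
scene well1 [340.6 301.2] 0.71 [0.5067 0.2882 0.062 ]
scene well1 [301.1 192. ] 0.56 [ 0.5684 -0.0793  0.062 ]
scene well2 [305.4 251.3] 0.92 [0.5791 0.1319 0.062 ]
scene well2 [302.5 227.1] 0.8 [0.5783 0.0512 0.062 ]
scene well2 [301.6 211.4] 0.77 [ 0.5749 -0.005   0.062 ]
scene well2 [340.6 301.2] 0.71 [0.5067 0.2882 0.062 ]
scene well2 [301.1 192. ] 0.56 [ 0.5684 -0.0793  0.062 ]
scene well3 [305.4 251.3] 0.92 [0.5791 0.1319 0.062 ]
scene well3 [302.5 227.1] 0.8 [0.5783 0.0512 0.062 ]
scene well3 [301.6 211.4] 0.77 [ 0.5749 -0.005   0.062 ]
scene well3 [340.6 301.2] 0.71 [0.5067 0.2882 0.062 ]
scene wel
[... 2131 characters left out ...]
2  0.062 ]
side well4 [343.2 180.1] 0.45 [0.7295 0.1124 0.062 ]
side hole_left [282.1 186.3] 0.66 [0.5026 0.1592 0.1   ]
side hole_right [327.  217.9] 0.91 [ 0.4896 -0.0825  0.1   ]
side cover_hinge [344.9 183.4] 0.85 [0.6479 0.0147 0.118 ]
side shaker [321.8 223.6] 0.66 [0.5553 0.0219 0.    ]
side shaker [238.5 186.3] 0.58 [0.4824 0.4179 0.    ]
side brush_mug [273.9 172.9] 0.9 [0.6443 0.4201 0.    ]
side brush_mug [411.4 307.5] 0.55 [ 0.4781 -0.4269  0.    ]
side brush_mug [359.8 141.4] 0.25 [1.1074 0.4202 0.    ]
side varnish [453.7 276.4] 0.73 [ 0.6602 -0.4227  0.    ]
side varnish [285.1 185.1] 0.69 [0.6189 0.3108 0.    ]
side folded_fan [289.8 246.5] 0.58 [ 0.4016 -0.0115 -0.    ]
1.65
```

Call:
servo_tool(targets=[0,-5,-7,0,0,-90,0,-5,-7,0,0,-90,0,-5,-7,0,0,-90,0,-5,-7,0,0,-90,0,-5,-7,0,0,-90])

```text
t: 2.15
tcp_pos: [0.4999, 0.0, 0.3032]
tcp_rot: [[-0.686, 0.728, 0.001], [0.728, 0.686, -0.0], [-0.001, 0.001, -1.0]]
wrist_force: [-0.4, 0.0, -0.2]
width: 0.0928
```

Call:
servo_tool(targets=[0,0,0,0,0,-45,0,0,0,0,0,-45,0,0,0,0,0,-45,0,0,0,0,0,-45,0,0,0,0,0,-45])

```text
t: 2.65
tcp_pos: [0.4999, 0.0, 0.3033]
tcp_rot: [[-0.998, 0.065, 0.001], [0.065, 0.998, -0.0], [-0.001, -0.0, -1.0]]
wrist_force: [-0.6, 0.1, 0.5]
width: 0.093
```

```bash
cat >> h.py <<'E'
def to(pos,yaw=None,s=None,xdir=None):
    """shift/turn in tool units. yaw: world yaw of tool x axis (tool z down)"""
    from scipy.spatial.transform import Rotation as Ro
    s=s or observe();R=s["tcp_rot"];d=R.T@(np.asarray(pos)-s["tcp_pos"])*100
    w=np.zeros(3)
    if yaw is not None:
        c,n=np.cos(yaw),np.sin(yaw);G=np.array([[c,n,0],[n,-c,0],[0,0,-1.]])
        w=np.degrees(Ro.from_matrix(R.T@G).as_rotvec())
    print("MOVE",d.round(2),w.round(2));return d,w
E
python3 - <<'E'
from h import *
s=st(); to([.5,0,.3],np.pi)
E
```

```text
t 2.65 tcp [0.4999 0.     0.3033] w 0.093 F [-0.6  0.1  0.5]
[[-9.979e-01  6.460e-02  1.200e-03]
 [ 6.460e-02  9.979e-01 -3.000e-04]
 [-1.200e-03 -2.000e-04 -1.000e+00]]
MOVE [-0.01 -0.    0.33] [-0.01  0.07 -3.7 ]
```

Run:
```python
from h import *
n="wrist"
c,im=shot(n,"w1")
for t,z in [("jar1",0),("pin1",.008),("pin1_tip",.008),("well1",.062),("hole_left",.1),("hole_right",.1),("cover_hinge",.118),("cover_bar",.24),("shaker",0),("brush_mug",0),("varnish",0),("folded_fan",0)]:
        for p,q in det(n,t,pm=.2): print(n,t,np.round(p,1),round(q,2),onz(c,p,z).round(4))
```

```text
wrist jar1 [101.2 163.9] 0.72 [ 0.4966 -0.2922  0.    ]
wrist jar1 [505.  196.8] 0.67 [0.5785 0.2537 0.    ]
wrist jar1 [518.7 135.5] 0.63 [0.4948 0.2645 0.    ]
wrist jar1 [130.3 223.7] 0.63 [ 0.5844 -0.2715  0.    ]
wrist pin1_tip [637.6 132.2] 0.65 [0.4984 0.4174 0.008 ]
wrist well1 [373.1 220.1] 0.97 [0.5764 0.0619 0.062 ]
wrist well1 [429.7 219.9] 0.93 [0.5806 0.1305 0.062 ]
wrist well1 [259.  215.9] 0.9 [ 0.5621 -0.0752  0.062 ]
wrist well1 [313.8 218.2] 0.73 [ 0.5693 -0.0095  0.062 ]
wrist hole_left [462.8 162.3] 0.97 [0.5031 0.1513 0.1   ]
wrist hole_left [338.6 200.6] 0.4 [0.5366 0.0199 0.1   ]
wrist hole_right [232.2 154.4] 0.92 [ 0.4794 -0.0875  0.1   ]
wrist cover_hinge [339.7 303.9] 0.87 [0.6526 0.0146 0.118 ]
wrist shaker [343.1 203.8] 0.82 [0.5741 0.03   0.    ]
wrist shaker [298.1  72.2] 0.62 [ 0.3987 -0.0181  0.    ]
wrist brush_mug [624.7 238.4] 0.95 [0.6538 0.4365 0.    ]
wrist varnish [ 41.  269.3] 0.94 [ 0.648  -0.4235  0.    ]
wrist folded_fan [295.5  72.4] 0.94 [ 0.3987 -0.0213  0.    ]
wrist folded_fan [341.7 303. ] 0.29 [ 0.7321  0.021  -0.    ]
```

View pics/w1.png

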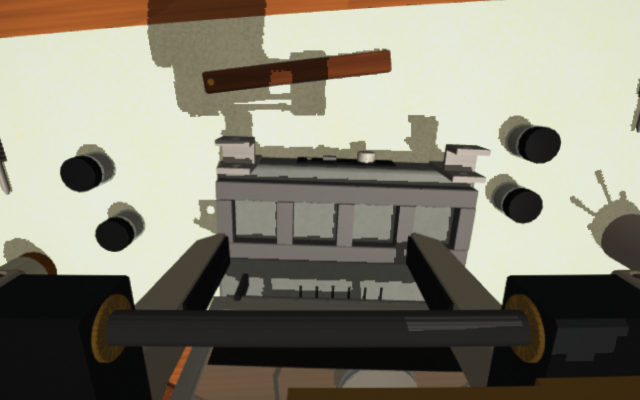

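Run:
```python
from h import *
to([.577,.252,.13],np.pi-.095)
```

```text
MOVE [-5.87 25.69 17.33] [-0.01  0.06  1.36]
```

Call:
servo_tool(targets=[-5.9,25.7,17.3,0,0,1.4,-5.9,25.7,17.3,0,0,1.4,-5.9,25.7,17.3,0,0,1.4,-5.9,25.7,17.3,0,0,1.4,-5.9,25.7,17.3,0,0,1.4])

```text
t: 3.8
tcp_pos: [0.5616, 0.2015, 0.1651]
tcp_rot: [[-0.995, 0.096, 0.002], [0.096, 0.995, -0.0], [-0.002, -0.0, -1.0]]
wrist_force: [-0.3, -0.5, -0.1]
width: 0.0927
```

Call:
servo_tool(targets=[0,7,4.9,0,0,0,0,7,4.9,0,0,0,0,7,4.9,0,0,0])

```text
t: 4.1
tcp_pos: [0.5659, 0.2743, 0.1119]
tcp_rot: [[-0.996, 0.093, -0.005], [0.093, 0.996, -0.001], [0.005, -0.001, -1.0]]
wrist_force: [-0.2, -0.3, -0.9]
width: 0.0928
```

```bash
cat >> h.py <<'E'
def lids(cm,im,z=.048,thr=45,save=None):
    """dark round lid tops -> world xy on plane z"""
    m=(im.max(2)<thr).astype(np.uint8);m=cv2.morphologyEx(m,cv2.MORPH_OPEN,np.ones((3,3)))
    cs,_=cv2.findContours(m,cv2.RETR_EXTERNAL,cv2.CHAIN_APPROX_NONE);out=[]
    for c in cs:
        if cv2.contourArea(c)<150:continue
        P=np.array([onz(cm,p[0],z)[:2] for p in c])
        out.append((P.min(0).round(4),P.max(0).round(4),cv2.boundingRect(c)))
    return out
E
python3 - <<'E'
from h import *
st()
c,im=shot("wrist","w2")
for p,q in det("wrist","jar1",pm=.2): print(np.round(p,1),round(q,2),onz(c,p,0).round(4))
for l in lids(c,im): print(l)
E
```

```text
t 4.1 tcp [0.5659 0.2743 0.1119] w 0.0928 F [-0.2 -0.3 -0.9]
[[-9.957e-01  9.250e-02 -4.800e-03]
 [ 9.250e-02  9.957e-01 -8.000e-04]
 [ 4.700e-03 -1.200e-03 -1.000e+00]]
[294.8 209.4] 0.95 [0.5768 0.2546 0.    ]
[297.5 110.6] 0.94 [0.5001 0.2652 0.    ]
(array([0.5673, 0.0007]), array([0.724 , 0.5151]), (0, 237, 640, 163))
(array([0.5342, 0.0629]), array([0.6012, 0.1714]), (0, 197, 169, 80))
(array([0.5512, 0.2343]), array([0.5973, 0.2764]), (260, 196, 63, 65))
(array([0.5072, 0.0719]), array([0.5175, 0.105 ]), (0, 154, 49, 15))
(array([0.4886, 0.1216]), array([0.581 , 0.1966]), (69, 115, 128, 133))
(array([0.4789, 0.2464]), array([0.5208, 0.2887]), (262, 78, 70, 71))
(array([0.4479, 0.3916]), array([0.4589, 0.3977]), (505, 0, 12, 22))
```

View pics/w2.png

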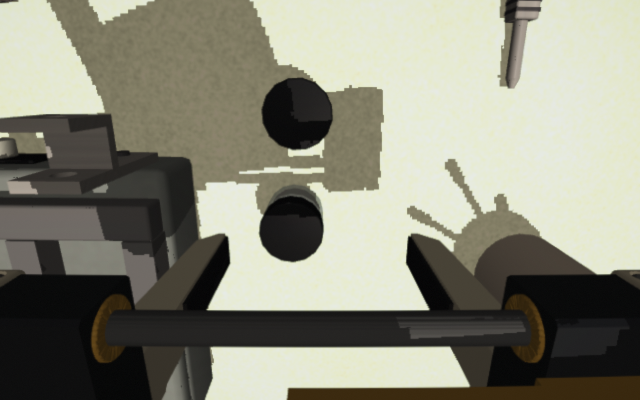

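Run:
```python
from h import *
st();to([.576,.255,.037],np.pi-.095)
```

```text
t 4.2 tcp [0.5679 0.2715 0.1153] w 0.093 F [ 0.  -0.4  0.1]
[[-9.955e-01  9.440e-02  1.000e-04]
 [ 9.440e-02  9.955e-01 -1.200e-03]
 [-2.000e-04 -1.200e-03 -1.000e+00]]
MOVE [-0.96 -1.56  7.83] [-0.07  0.01  0.03]
```

Call:
servo_tool(targets=[-0.95,-1.55,3,0,0,0,-0.95,-1.55,7.8,0,0,0,-0.95,-1.55,7.8,0,0,0,-0.95,-1.55,7.8,0,0,0,-0.95,-1.55,7.8,0,0,0])

```text
t: 4.7
tcp_pos: [0.5778, 0.2551, 0.0403]
tcp_rot: [[-0.995, 0.095, 0.004], [0.095, 0.995, -0.0], [-0.004, 0.0, -1.0]]
wrist_force: [0.8, -1.3, -0.0]
width: 0.0932
```

Run:
```python
from h import *
c,im=shot("wrist","w3")
st();to([.576,.255,.037],np.pi-.095)
for p,q in det("wrist","jar1",pm=.2): print(np.round(p,1),round(q,2),onz(c,p,0).round(4))
for l in lids(c,im): print(l)
```

```text
t 4.75 tcp [0.578  0.2553 0.0405] w 0.0929 F [0.4 0.8 0.4]
[[-9.955e-01  9.470e-02  5.000e-03]
 [ 9.470e-02  9.955e-01  0.000e+00]
 [-4.900e-03  5.000e-04 -1.000e+00]]
MOVE [ 0.19 -0.05  0.35] [0.03 0.28 0.01]
[324.7  91.8] 0.81 [0.5008 0.2661 0.    ]
[314.9 228.7] 0.79 [0.5783 0.2533 0.    ]
(array([0.5405, 0.0735]), array([0.6593, 0.4194]), (0, 219, 640, 181))
(array([0.55  , 0.2339]), array([0.5977, 0.2762]), (272, 211, 92, 94))
(array([0.5198, 0.1736]), array([0.5809, 0.1985]), (125, 157, 59, 131))
(array([0.485, 0.116]), array([0.535 , 0.1789]), (0, 86, 126, 122))
(array([0.4789, 0.2462]), array([0.5201, 0.2883]), (277, 34, 106, 109))
```

View pics/w3.png

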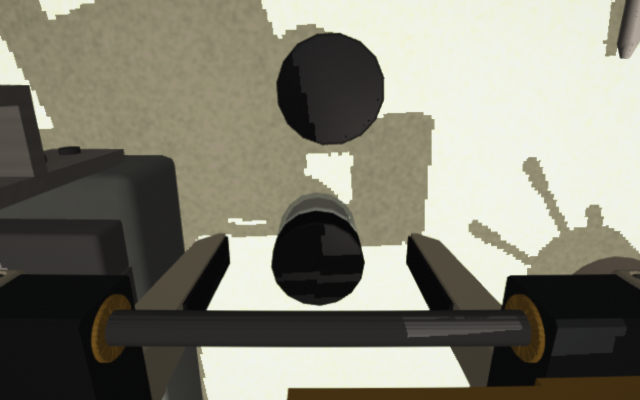

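Call:
servo_tool(targets=[0.2,0,0.4,0,0.3,0,0.2,0,0.4,0,0.3,0,0.2,0,0.4,0,0.3,0])

```text
t: 5.1
tcp_pos: [0.5759, 0.2558, 0.0368]
tcp_rot: [[-0.996, 0.094, 0.0], [0.094, 0.996, 0.001], [-0.0, 0.001, -1.0]]
wrist_force: [-0.6, 0.1, -0.5]
width: 0.0927
```

Call:
servo_tool(targets=[0,0,0,0,0,0,0,0,0,0,0,0,0,0,0,0,0,0,0,0,0,0,0,0,0,0,0,0,0,0], hand=3.5, squeeze=20)

```text
t: 5.6
tcp_pos: [0.5759, 0.2558, 0.0367]
tcp_rot: [[-0.996, 0.094, 0.0], [0.094, 0.996, 0.001], [0.0, 0.001, -1.0]]
wrist_force: [0.1, 0.7, 0.0]
width: 0.0575
```

Call:
servo_tool(targets=[0,0,0,0,0,0,0,0,0,0,0,0,0,0,0,0,0,0,0,0,0,0,0,0])

```text
t: 6.0
tcp_pos: [0.5759, 0.2558, 0.0367]
tcp_rot: [[-0.996, 0.094, -0.0], [0.094, 0.996, 0.001], [0.0, 0.001, -1.0]]
wrist_force: [-0.4, -1.8, -0.9]
width: 0.0436
```

Call:
servo_tool(targets=[0,0,-4,0,0,0,0,0,-9,0,0,0,0,0,-13,0,0,0,0,0,-13,0,0,0,0,0,-13,0,0,0])

```text
t: 6.5
tcp_pos: [0.5762, 0.2558, 0.1676]
tcp_rot: [[-0.996, 0.094, 0.002], [0.094, 0.996, 0.001], [-0.002, 0.001, -1.0]]
wrist_force: [-0.6, 0.7, -2.2]
width: 0.0435
```

Run:
```python
from h import *
c,im=shot("wrist","w4");st()
W=det("wrist","well1",pm=.2)
for p,q in W: print(np.round(p,1),round(q,2),onz(c,p,.062).round(4))
for n in ["hole_left","hole_right"]:
  for p,q in det("wrist",n,pm=.2): print(n,np.round(p,1),round(q,2),onz(c,p,.1).round(4))
```

```text
t 6.55 tcp [0.5752 0.2555 0.1659] w 0.0437 F [-0.3 -0.  -1. ]
[[-9.955e-01  9.420e-02 -1.200e-03]
 [ 9.420e-02  9.956e-01  3.000e-04]
 [ 1.300e-03  1.000e-04 -1.000e+00]]
[ 79.8 219.7] 0.72 [0.5782 0.0642 0.062 ]
[160.5 218. ] 0.7 [0.5828 0.1298 0.062 ]
hole_left [144.4 117.6] 0.81 [0.5037 0.1542 0.1   ]
```

View pics/w4.png

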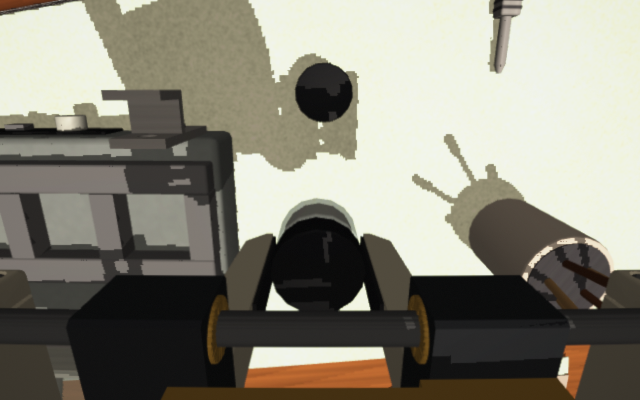

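```bash
cat >> h.py <<'E'
def sh(c,yaw,p):
    cc,ss=np.cos(yaw),np.sin(yaw);return np.array([c[0]+cc*p[0]-ss*p[1],c[1]+ss*p[0]+cc*p[1],p[2]])
def overlay(cm,im,c,yaw,fn,crop=None,k=2,hx=-.082):
    im=im[:,:,::-1].copy();im=cv2.resize(im,None,fx=k,fy=k)
    def L(P,col):
        q=np.array([proj(cm,sh(c,yaw,p)) for p in P])*k+k/2-.5
        cv2.polylines(im,[np.int32(q.round())],True,col,1)
    for j in (1.5,.5,-.5,-1.5):
        y=.07*j
        L([(a,y+b,.08) for a,b in ((-.026,-.026),(.026,-.026),(.026,.026),(-.026,.026))],(0,255,0))
        L([(a,y+b,.062) for a,b in ((-.026,-.026),(.026,-.026),(.026,.026),(-.026,.026))],(0,0,255))
    L([(-.065,-.153,.08),(.14,-.153,.08),(.14,.153,.08),(-.065,.153,.08)],(255,0,0))
    for y in (.12,-.12): L([(hx-.017,y-.017,.113),(hx-.011,y-.017,.113),(hx-.011,y+.017,.113),(hx-.017,y+.017,.113)],(0,255,255))
    if crop: x0,y0,x1,y1=[v*k for v in crop];im=im[y0:y1,x0:x1]
    cv2.imwrite(f"pics/{fn}.png",im)
E
cat > ov.py <<'E'
from h import *
E
python3 - <<'E'
from h import *
im=cv2.imread("pics/w4.png")[:,:,::-1]
s=dict(tcp_pos=np.array([.5762,.2558,.1676]),tcp_rot=np.array([[-.996,.094,.002],[.094,.996,.001],[-.002,.001,-1]]))
# picture was at call begin
overlay(cam("wrist",s),im,(.573,.027),-.095,"o4",(0,60,260,320),3)
im=cv2.imread("pics/w1.png")[:,:,::-1]
s=dict(tcp_pos=np.array([.4999,0,.3033]),tcp_rot=np.array([[-.9979,.0646,.0012],[.0646,.9979,-.0003],[-.0012,-.0002,-1]]))
overlay(cam("wrist",s),im,(.573,.027),-.095,"o1",(190,120,500,300),2)
E
```

```text
(no output)
```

View pics/o4.png

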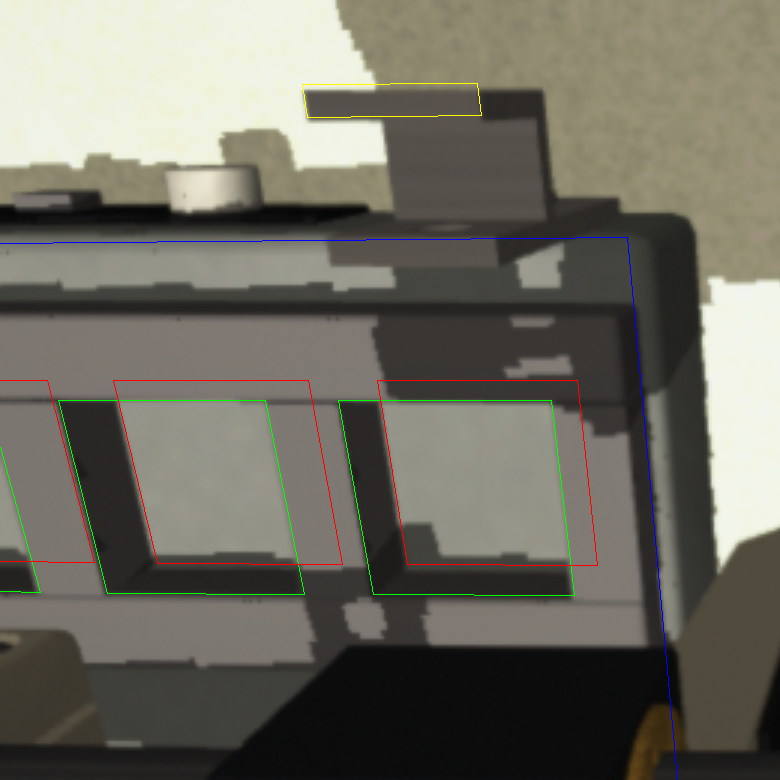

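View pics/o1.png

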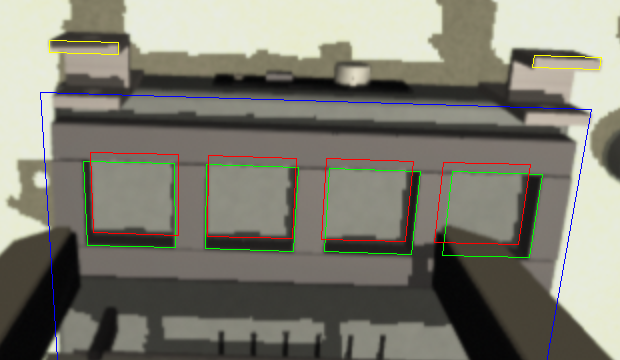

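Run:
```python
from h import *
st();to([.583,.1315,.13],np.pi-.093)
```

```text
t 6.7 tcp [0.5746 0.2554 0.1645] w 0.0439 F [ 0.2  0.1 -1. ]
[[-9.955e-01  9.430e-02 -4.000e-03]
 [ 9.430e-02  9.955e-01 -4.000e-04]
 [ 3.900e-03 -8.000e-04 -1.000e+00]]
MOVE [ -2.02 -12.25   3.45] [-0.05 -0.22 -0.08]
```

Call:
servo_tool(targets=[-2,-5,0,0,0,0,-2,-10,0,0,0,0,-2,-12.25,3.4,0,-0.2,0,-2,-12.25,3.4,0,-0.2,0,-2,-12.25,3.4,0,-0.2,0])

```text
t: 7.2
tcp_pos: [0.5817, 0.131, 0.1286]
tcp_rot: [[-0.995, 0.096, -0.005], [0.096, 0.995, -0.0], [0.005, -0.001, -1.0]]
wrist_force: [0.5, 0.4, -0.0]
width: 0.0436
```

Run:
```python
from h import *
c,im=shot("wrist","w5");s=st();to([.583,.1315,.101],np.pi-.093)
overlay(c,im,(.573,.027),-.093,"o5",(100,60,400,320),2)
```

```text
t 7.25 tcp [0.5826 0.1319 0.1298] w 0.0437 F [ 0.4  0.9 -1. ]
[[-9.955e-01  9.480e-02 -2.100e-03]
 [ 9.480e-02  9.955e-01 -3.000e-04]
 [ 2.000e-03 -5.000e-04 -1.000e+00]]
MOVE [-0.05 -0.03  2.88] [-0.03 -0.12 -0.11]
```

View pics/o5.png

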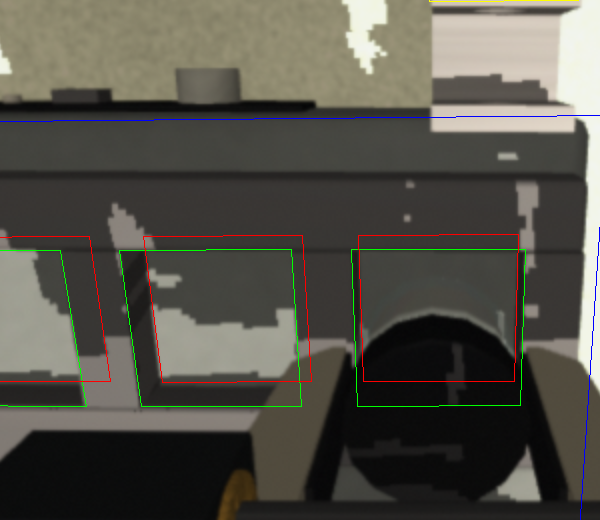

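Call:
servo_tool(targets=[-0.05,0,1.5,0,0,0,-0.05,0,2.5,0,0,0,-0.05,0,3,0,0,0,-0.05,0,3,0,0,0,-0.05,0,3,0,0,0])

```text
t: 7.75
tcp_pos: [0.5833, 0.1323, 0.1002]
tcp_rot: [[-0.996, 0.094, -0.002], [0.094, 0.996, -0.0], [0.002, -0.0, -1.0]]
wrist_force: [0.4, 0.3, -1.1]
width: 0.0435
```

Run:
```python
from h import *
s=st();to([.583,.1315,.099],np.pi-.093)
```

```text
t 7.75 tcp [0.5833 0.1323 0.1002] w 0.0435 F [ 0.4  0.3 -1.1]
[[-9.956e-01  9.410e-02 -1.600e-03]
 [ 9.410e-02  9.956e-01 -2.000e-04]
 [ 1.500e-03 -4.000e-04 -1.000e+00]]
MOVE [ 0.02 -0.08  0.12] [-0.02 -0.09 -0.07]
```

Call:
servo_tool(targets=[0,-0.05,0.1,0,0,0,0,-0.05,0.2,0,0,0,0,-0.05,0.2,0,0,0])

```text
t: 8.05
tcp_pos: [0.5836, 0.1318, 0.0986]
tcp_rot: [[-0.996, 0.094, -0.001], [0.094, 0.996, -0.0], [0.001, -0.0, -1.0]]
wrist_force: [-0.0, 0.2, 0.9]
width: 0.0435
```

Call:
servo_tool(targets=[0,0,0,0,0,0,0,0,0,0,0,0,0,0,0,0,0,0])

```text
t: 8.35
tcp_pos: [0.5836, 0.1317, 0.0986]
tcp_rot: [[-0.996, 0.094, -0.001], [0.094, 0.996, -0.0], [0.001, -0.0, -1.0]]
wrist_force: [1.0, 0.1, -0.7]
width: 0.0436
```

Call:
servo_tool(targets=[0,0,0,0,0,0,0,0,0,0,0,0,0,0,0,0,0,0], hand=5.4)

```text
t: 8.65
tcp_pos: [0.5836, 0.1317, 0.0987]
tcp_rot: [[-0.996, 0.094, -0.001], [0.094, 0.996, -0.0], [0.0, -0.0, -1.0]]
wrist_force: [0.2, -0.3, -0.1]
width: 0.0539
```

Call:
servo_tool(targets=[0,0,-3,0,0,0,0,0,-6,0,0,0,0,0,-6,0,0,0])

```text
t: 8.95
tcp_pos: [0.5864, 0.1319, 0.1633]
tcp_rot: [[-0.996, 0.094, 0.008], [0.094, 0.996, 0.0], [-0.008, 0.001, -1.0]]
wrist_force: [0.6, -0.6, 1.1]
width: 0.0538
```

Run:
```python
from h import *
s=st();c,im=shot("wrist","w6")
for p,q in det("wrist","jar1",pm=.2): print(np.round(p,1),round(q,2),onz(c,p,0).round(4),onz(c,p,.062).round(4))
for l in lids(c,im,.11): print(l)
to([.4995,.2665,.1])
```

```text
t 8.95 tcp [0.5864 0.1319 0.1633] w 0.0538 F [ 0.6 -0.6  1.1]
[[-9.955e-01  9.420e-02  7.700e-03]
 [ 9.420e-02  9.956e-01  2.000e-04]
 [-7.700e-03  9.000e-04 -1.000e+00]]
[464.   66.7] 0.93 [0.5015 0.266  0.    ] [0.5026 0.2411 0.062 ]
[317.6 194.4] 0.68 [0.6037 0.1302 0.    ] [0.5847 0.132  0.062 ]
(array([ 0.6123, -0.071 ]), array([ 0.631 , -0.0616]), (29, 280, 14, 25))
(array([ 0.5944, -0.1089]), array([0.7322, 0.3572]), (0, 236, 640, 164))
(array([0.5598, 0.1076]), array([0.6055, 0.1534]), (281, 179, 71, 69))
(array([0.5431, 0.0477]), array([0.5916, 0.0917]), (179, 164, 77, 70))
(array([ 0.537 , -0.0131]), array([0.5854, 0.0305]), (80, 164, 80, 69))
(array([ 0.532 , -0.0743]), array([ 0.5791, -0.0304]), (0, 164, 66, 68))
(array([0.5023, 0.0135]), array([0.5129, 0.1065]), (100, 95, 162, 11))
(array([0.486 , 0.2167]), array([0.5175, 0.253 ]), (455, 31, 66, 60))
MOVE [ 9.7  12.61  5.93] [0. 0. 0.]
```

View pics/w6.png

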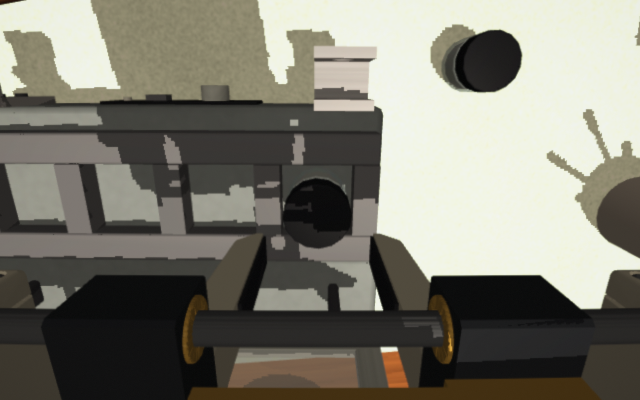

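Call:
servo_tool(targets=[3,4,-1,0,0,0,6.5,8.5,-0.5,0,0,0,9.7,12.6,0,0,0,0,9.7,12.6,4,0,0,0,9.7,12.6,6,0,0,0], hand=8.5)

```text
t: 9.55
tcp_pos: [0.4956, 0.2679, 0.0959]
tcp_rot: [[-0.996, 0.091, -0.004], [0.091, 0.996, -0.001], [0.003, -0.001, -1.0]]
wrist_force: [0.4, -0.9, -1.3]
width: 0.0841
```

Call:
servo_tool(targets=[0,0,0,0,0,0,0,0,0,0,0,0])

```text
t: 9.75
tcp_pos: [0.4943, 0.2676, 0.0946]
tcp_rot: [[-0.996, 0.091, -0.007], [0.091, 0.996, -0.002], [0.007, -0.003, -1.0]]
wrist_force: [-0.0, -0.7, 0.2]
width: 0.0848
```

Run:
```python
from h import *
s=st();c,im=shot("wrist","w7")
for p,q in det("wrist","jar1",pm=.2): print(np.round(p,1),round(q,2),onz(c,p,0).round(4))
for l in lids(c,im): print(l)
for p,q in det("wrist","pin1",pm=.2): print('pin',np.round(p,1),round(q,2),onz(c,p,.008).round(4))
for p,q in det("wrist","pin1_tip",pm=.2): print('tip',np.round(p,1),round(q,2),onz(c,p,.008).round(4))
s=st();to([.4995,.2665,.037],np.pi-.095)
```

```text
t 9.75 tcp [0.4943 0.2676 0.0946] w 0.0848 F [-0.  -0.7  0.2]
[[-0.9959  0.0905 -0.0071]
 [ 0.0905  0.9959 -0.0021]
 [ 0.0068 -0.0028 -1.    ]]
[319.3 208.4] 0.7 [0.5001 0.268  0.    ]
(array([0.5928, 0.1559]), array([0.6227, 0.167 ]), (180, 366, 14, 34))
(array([0.4978, 0.0164]), array([0.6334, 0.4896]), (0, 237, 640, 163))
(array([0.4744, 0.2466]), array([0.5205, 0.2884]), (285, 194, 68, 70))
(array([0.4183, 0.3884]), array([0.4468, 0.3973]), (522, 76, 19, 53))
(array([0.387 , 0.1234]), array([0.4066, 0.1281]), (40, 64, 17, 37))
pin [536.6 127.9] 0.73 [0.453  0.4217 0.008 ]
tip [527.3 190.2] 0.91 [0.4972 0.4186 0.008 ]
t 9.95 tcp [0.4968 0.2677 0.0971] w 0.0852 F [0.2 0.7 0.2]
[[-9.958e-01  9.160e-02 -1.300e-03]
 [ 9.160e-02  9.958e-01 -4.000e-04]
 [ 1.300e-03 -5.000e-04 -1.000e+00]]
MOVE [-0.29 -0.1   6.01] [-0.03 -0.07  0.19]
```

View pics/w7.png

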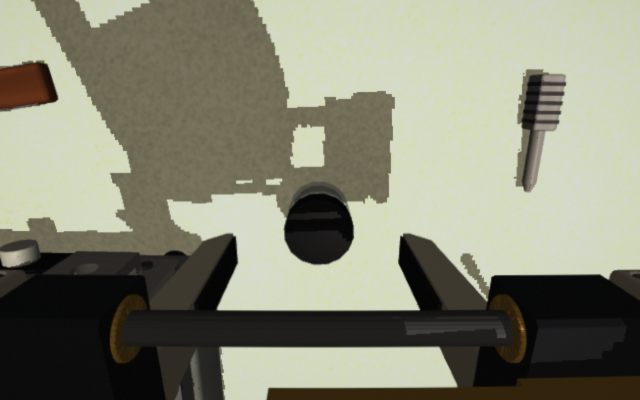

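Call:
servo_tool(targets=[-0.25,0,3,0,0,0,-0.25,0,6,0,0,0,-0.25,0,6,0,0,0,-0.25,0,6,0,0,0,-0.25,0,6,0,0,0])

```text
t: 10.45
tcp_pos: [0.5006, 0.2677, 0.0389]
tcp_rot: [[-0.996, 0.092, 0.002], [0.092, 0.996, 0.0], [-0.001, 0.001, -1.0]]
wrist_force: [0.2, 0.3, -0.4]
width: 0.0848
```

Run:
```python
from h import *
s=st();to([.499,.2675,.037],np.pi-.095)
```

```text
t 10.45 tcp [0.5006 0.2677 0.0389] w 0.0848 F [ 0.2  0.3 -0.4]
[[-9.958e-01  9.190e-02  1.500e-03]
 [ 9.190e-02  9.958e-01  4.000e-04]
 [-1.500e-03  6.000e-04 -1.000e+00]]
MOVE [ 0.16 -0.04  0.19] [0.03 0.08 0.17]
```

Call:
servo_tool(targets=[0.15,0,0.2,0,0,0,0.15,0,0.2,0,0,0,0.15,0,0.2,0,0,0,0.15,0,0.2,0,0,0,0.15,0,0.2,0,0,0], hand=3.5)

```text
t: 10.95
tcp_pos: [0.4991, 0.2679, 0.037]
tcp_rot: [[-0.996, 0.092, 0.002], [0.092, 0.996, 0.0], [-0.002, 0.001, -1.0]]
wrist_force: [-0.3, -0.2, -0.3]
width: 0.0496
```

Call:
servo_tool(targets=[0,0,0,0,0,0,0,0,0,0,0,0,0,0,0,0,0,0])

```text
t: 11.25
tcp_pos: [0.4991, 0.2679, 0.037]
tcp_rot: [[-0.996, 0.092, 0.001], [0.092, 0.996, 0.0], [-0.001, 0.0, -1.0]]
wrist_force: [0.1, -0.4, 0.7]
width: 0.0434
```

Call:
servo_tool(targets=[0,0,-4,0,0,0,0,0,-9,0,0,0,0,0,-13,0,0,0,0,0,-13,0,0,0,0,0,-13,0,0,0])

```text
t: 11.75
tcp_pos: [0.4992, 0.268, 0.1678]
tcp_rot: [[-0.996, 0.092, 0.003], [0.092, 0.996, 0.001], [-0.003, 0.001, -1.0]]
wrist_force: [-0.2, -0.9, -1.0]
width: 0.0437
```

Run:
```python
from h import *
s=st();to([*sh((.573,.027),-.094,(0,.035,0))[:2],.165],np.pi-.094)
```

```text
t 11.75 tcp [0.4992 0.268  0.1678] w 0.0437 F [-0.2 -0.9 -1. ]
[[-0.9958  0.0918  0.0034]
 [ 0.0918  0.9958  0.001 ]
 [-0.0033  0.0013 -1.    ]]
MOVE [ -9.57 -19.82   0.28] [0.08 0.19 0.12]
```

Call:
servo_tool(targets=[-2,-4,0,0,0,0,-4,-8.5,0,0,0,0,-6.5,-13.5,0,0,0,0,-9,-18.5,0,0,0,0,-9.6,-19.8,0.3,0,0.2,0])

```text
t: 12.25
tcp_pos: [0.5767, 0.0584, 0.1626]
tcp_rot: [[-0.996, 0.094, -0.003], [0.094, 0.996, 0.001], [0.003, 0.0, -1.0]]
wrist_force: [-0.2, 1.2, -0.1]
width: 0.0431
```

Call:
servo_tool(targets=[0,0,0,0,0,0,0,0,0,0,0,0,0,0,0,0,0,0])

```text
t: 12.55
tcp_pos: [0.5754, 0.0595, 0.1613]
tcp_rot: [[-0.996, 0.094, -0.006], [0.094, 0.996, 0.001], [0.006, 0.001, -1.0]]
wrist_force: [0.4, 1.1, -0.8]
width: 0.0436
```

Run:
```python
from h import *
s=st();to([*sh((.573,.027),-.094,(0,.035,0))[:2],.1],np.pi-.094)
```

```text
t 12.55 tcp [0.5754 0.0595 0.1613] w 0.0436 F [ 0.4  1.1 -0.8]
[[-9.956e-01  9.360e-02 -5.900e-03]
 [ 9.360e-02  9.956e-01  1.400e-03]
 [ 6.000e-03  8.000e-04 -1.000e+00]]
MOVE [-0.1   0.23  6.13] [ 0.05 -0.35  0.02]
```

Call:
servo_tool(targets=[-0.1,0.25,2,0,-0.3,0,-0.1,0.25,4,0,-0.3,0,-0.1,0.25,5.2,0,-0.3,0,-0.1,0.25,5.6,0,-0.3,0,-0.1,0.25,5.6,0,-0.3,0])

```text
t: 13.05
tcp_pos: [0.5759, 0.0628, 0.1049]
tcp_rot: [[-0.996, 0.092, -0.002], [0.092, 0.996, 0.001], [0.002, 0.001, -1.0]]
wrist_force: [-0.9, 0.1, -1.7]
width: 0.0436
```

Run:
```python
from h import *
s=st();to([*sh((.573,.027),-.094,(0,.035,0))[:2],.0985],np.pi-.094)
```

```text
t 13.05 tcp [0.5759 0.0628 0.1049] w 0.0436 F [-0.9  0.1 -1.7]
[[-9.957e-01  9.250e-02 -1.700e-03]
 [ 9.250e-02  9.957e-01  1.000e-03]
 [ 1.800e-03  9.000e-04 -1.000e+00]]
MOVE [-0.05 -0.09  0.64] [ 0.05 -0.1   0.08]
```

Call:
servo_tool(targets=[-0.05,-0.1,0.4,0,0,0,-0.05,-0.1,0.7,0,0,0,-0.05,-0.1,0.7,0,0,0,-0.05,-0.1,0.7,0,0,0])

```text
t: 13.45
tcp_pos: [0.577, 0.0618, 0.0988]
tcp_rot: [[-0.996, 0.093, 0.0], [0.093, 0.996, 0.001], [-0.0, 0.001, -1.0]]
wrist_force: [-0.0, 0.9, 2.8]
width: 0.0436
```

Call:
servo_tool(targets=[0,0,0,0,0,0,0,0,0,0,0,0,0,0,0,0,0,0], hand=5.2)

```text
t: 13.75
tcp_pos: [0.5769, 0.0617, 0.0987]
tcp_rot: [[-0.996, 0.093, 0.0], [0.093, 0.996, 0.001], [0.0, 0.001, -1.0]]
wrist_force: [0.7, 0.2, 0.3]
width: 0.0517
```

Call:
servo_tool(targets=[0,0,-3,0,0,0,0,0,-7,0,0,0,0,0,-11,0,0,0,0,0,-14,0,0,0,0,0,-14,0,0,0])

```text
t: 14.25
tcp_pos: [0.5794, 0.0613, 0.2439]
tcp_rot: [[-0.996, 0.093, 0.009], [0.093, 0.996, 0.0], [-0.009, 0.001, -1.0]]
wrist_force: [0.6, -0.1, -0.1]
width: 0.0523
```

Run:
```python
from h import *
s=st();c,im=shot("wrist","w8")
for p,q in det("wrist","jar1",pm=.2): print(np.round(p,1),round(q,2),onz(c,p,0).round(4),onz(c,p,.062).round(4))
for l in lids(c,im,.11): print(l)
```

```text
t 14.25 tcp [0.5794 0.0613 0.2439] w 0.0523 F [ 0.6 -0.1 -0.1]
[[-9.957e-01  9.270e-02  9.200e-03]
 [ 9.270e-02  9.957e-01  2.000e-04]
 [-9.100e-03  1.100e-03 -1.000e+00]]
[ 40.  189.6] 0.93 [ 0.5846 -0.275   0.    ] [ 0.5713 -0.2211  0.062 ]
[317.5 170.3] 0.84 [0.5925 0.06   0.    ] [0.578  0.0613 0.062 ]
[388.7 172.1] 0.58 [0.6024 0.1426 0.    ] [0.5863 0.131  0.062 ]
(array([ 0.6166, -0.1098]), array([ 0.643 , -0.0776]), (140, 239, 30, 29))
(array([ 0.6222, -0.2771]), array([0.8136, 0.373 ]), (0, 236, 640, 164))
(array([ 0.5486, -0.2231]), array([ 0.5841, -0.1819]), (0, 178, 40, 40))
(array([0.5605, 0.1083]), array([0.5868, 0.1377]), (373, 156, 35, 33))
(array([0.5541, 0.0382]), array([0.5979, 0.0791]), (292, 156, 46, 50))
(array([ 0.5322, -0.088 ]), array([ 0.5813, -0.0442]), (139, 146, 58, 53))
(array([ 0.5006, -0.0079]), array([0.5123, 0.0879]), (222, 97, 122, 5))
(array([ 0.4336, -0.0703]), array([ 0.4379, -0.0264]), (126, 8, 57, 13))
```

View pics/w8.png

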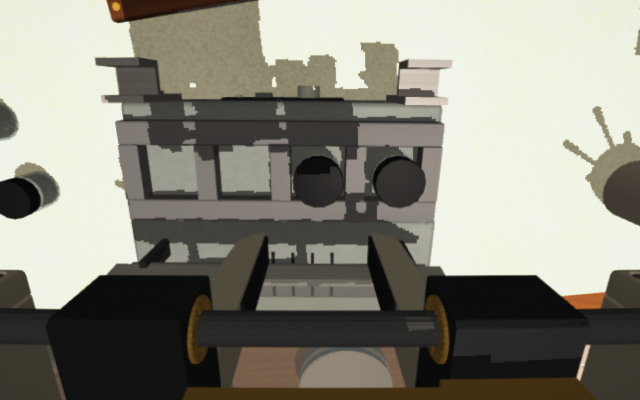

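Run:
```python
from h import *
s=st();to([.582,-.274,.13],np.pi-.094)
```

```text
t 14.35 tcp [0.5771 0.0615 0.2391] w 0.0518 F [0.2 0.3 0. ]
[[-9.957e-01  9.270e-02  1.300e-03]
 [ 9.270e-02  9.957e-01  9.000e-04]
 [-1.200e-03  1.000e-03 -1.000e+00]]
MOVE [ -3.59 -33.37  10.88] [0.06 0.07 0.07]
```

Call:
servo_tool(targets=[-0.5,-5,0,0,0,0,-1,-10,0,0,0,0,-1.5,-15,1,0,0,0,-2,-20,3,0,0,0,-2.6,-25,5.5,0,0,0], hand=8.5)

```text
t: 14.85
tcp_pos: [0.5786, -0.1807, 0.1872]
tcp_rot: [[-0.996, 0.093, -0.0], [0.093, 0.996, 0.002], [0.0, 0.002, -1.0]]
wrist_force: [1.0, -0.7, -0.3]
width: 0.0838
```

Run:
```python
from h import *
s=st();to([.582,-.274,.11],np.pi-.094)
```

```text
t 14.85 tcp [ 0.5786 -0.1807  0.1872] w 0.0838 F [ 1.  -0.7 -0.3]
[[-9.957e-01  9.290e-02 -3.000e-04]
 [ 9.290e-02  9.957e-01  1.700e-03]
 [ 4.000e-04  1.700e-03 -1.000e+00]]
MOVE [-1.21 -9.27  7.7 ] [ 0.1  -0.02  0.05]
```

Call:
servo_tool(targets=[-0.8,-5,3,0,0,0,-1.2,-9.3,6,0,0,0,-1.2,-9.3,7.7,0,0,0,-1.2,-9.3,7.7,0,0,0,-1.2,-9.3,7.7,0,0,0])

```text
t: 15.35
tcp_pos: [0.5808, -0.2733, 0.1084]
tcp_rot: [[-0.996, 0.094, -0.004], [0.094, 0.996, 0.005], [0.004, 0.004, -1.0]]
wrist_force: [0.1, -0.5, 0.7]
width: 0.0851
```

Run:
```python
from h import *
s=st();c,im=shot("wrist","w9")
for p,q in det("wrist","jar1",pm=.2): print(np.round(p,1),round(q,2),onz(c,p,0).round(4))
for l in lids(c,im,.048): print(l)
for p,q in det("wrist","pin1",pm=.2): print('pin',np.round(p,1),round(q,2),onz(c,p,.008).round(4))
for p,q in det("wrist","pin1_tip",pm=.2): print('tip',np.round(p,1),round(q,2),onz(c,p,.008).round(4))
s=st()
```

```text
t 15.35 tcp [ 0.5808 -0.2733  0.1084] w 0.0851 F [ 0.1 -0.5  0.7]
[[-0.9956  0.0936 -0.0035]
 [ 0.0936  0.9956  0.0045]
 [ 0.0039  0.0041 -1.    ]]
[277.8  89. ] 0.63 [ 0.4985 -0.294   0.    ]
[320.3 198.1] 0.55 [ 0.5832 -0.2711  0.    ]
(array([ 0.5947, -0.0766]), array([ 0.602 , -0.0593]), (615, 209, 25, 9))
(array([ 0.5572, -0.2915]), array([ 0.6029, -0.2501]), (290, 181, 64, 67))
(array([ 0.4789, -0.3152]), array([ 0.5211, -0.2726]), (233, 53, 74, 75))
(array([ 0.4877, -0.5406]), array([ 0.7374, -0.0346]), (0, 35, 640, 365))
(array([ 0.4569, -0.4138]), array([ 0.4867, -0.3929]), (61, 32, 38, 55))
pin [86.5 83.4] 0.89 [ 0.4815 -0.4263  0.008 ]
t 15.55 tcp [ 0.5829 -0.2733  0.1117] w 0.0852 F [0.1 0.7 0.4]
[[-9.958e-01  9.120e-02  1.800e-03]
 [ 9.120e-02  9.958e-01  4.000e-04]
 [-1.700e-03  6.000e-04 -1.000e+00]]
```

View pics/w9.png

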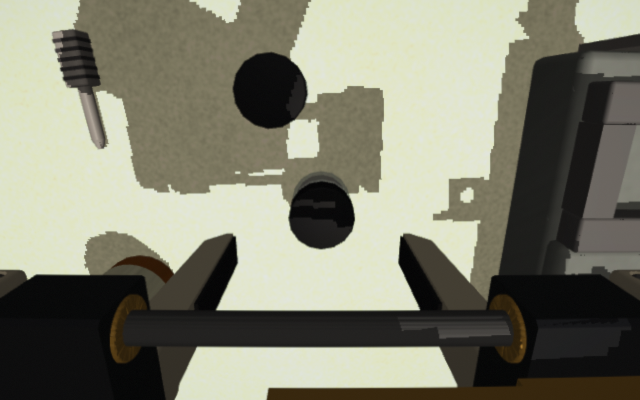

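Run:
```python
from h import *
to([.5815,-.2708,.037],np.pi-.094)
```

```text
MOVE [0.17 0.24 7.47] [0.03 0.1  0.15]
```

Call:
servo_tool(targets=[0.15,0.25,4,0,0,0,0.15,0.25,7.4,0,0,0,0.15,0.25,7.4,0,0,0,0.15,0.25,7.4,0,0,0,0.15,0.25,7.4,0,0,0])

```text
t: 16.05
tcp_pos: [0.5834, -0.2713, 0.0403]
tcp_rot: [[-0.996, 0.091, 0.005], [0.091, 0.996, -0.002], [-0.005, -0.002, -1.0]]
wrist_force: [0.5, 0.1, 0.4]
width: 0.085
```

Run:
```python
from h import *
st();to([.5815,-.2708,.037],np.pi-.094)
```

```text
t 16.05 tcp [ 0.5834 -0.2713  0.0403] w 0.085 F [0.5 0.1 0.4]
[[-0.9959  0.0906  0.0052]
 [ 0.0906  0.9959 -0.002 ]
 [-0.0054 -0.0015 -1.    ]]
MOVE [0.19 0.03 0.33] [-0.09  0.31  0.19]
```

Call:
servo_tool(targets=[0.2,0.05,0.3,0,0.3,0,0.2,0.05,0.3,0,0.3,0,0.2,0.05,0.3,0,0.3,0,0.2,0.05,0.3,0,0.3,0,0.2,0.05,0.3,0,0.3,0], hand=3.5)

```text
t: 16.55
tcp_pos: [0.5814, -0.2707, 0.0374]
tcp_rot: [[-0.996, 0.091, 0.0], [0.091, 0.996, -0.002], [-0.0, -0.002, -1.0]]
wrist_force: [-0.4, 0.2, 0.5]
width: 0.0497
```

Call:
servo_tool(targets=[0,0,0,0,0,0,0,0,0,0,0,0,0,0,0,0,0,0])

```text
t: 16.85
tcp_pos: [0.5814, -0.2707, 0.0374]
tcp_rot: [[-0.996, 0.091, -0.0], [0.091, 0.996, -0.001], [-0.0, -0.001, -1.0]]
wrist_force: [-0.5, -0.6, 0.1]
width: 0.0438
```

Call:
servo_tool(targets=[0,0,-4,0,0,0,0,0,-9,0,0,0,0,0,-13,0,0,0,0,0,-13,0,0,0,0,0,-13,0,0,0])

```text
t: 17.35
tcp_pos: [0.5817, -0.2707, 0.1683]
tcp_rot: [[-0.996, 0.091, 0.002], [0.091, 0.996, -0.003], [-0.002, -0.003, -1.0]]
wrist_force: [-0.2, 1.3, -1.5]
width: 0.0444
```

Run:
```python
from h import *
s=st();to([*sh((.573,.027),-.094,(0,-.105,0))[:2],.165],np.pi-.094)
```

```text
t 17.35 tcp [ 0.5817 -0.2707  0.1683] w 0.0444 F [-0.2  1.3 -1.5]
[[-0.9959  0.0907  0.0017]
 [ 0.0907  0.9959 -0.0027]
 [-0.0019 -0.0025 -1.    ]]
MOVE [ 3.6  19.07  0.27] [-0.14  0.11  0.18]
```

Call:
servo_tool(targets=[0.9,4.8,0,0,0,0,1.9,9.8,0,0,0,0,2.8,14.8,0,0,0,0,3.6,19.1,0.3,0,0,0,3.6,19.1,0.3,0,0,0])

```text
t: 17.85
tcp_pos: [0.5602, -0.071, 0.1619]
tcp_rot: [[-0.996, 0.086, -0.005], [0.086, 0.996, 0.002], [0.005, 0.001, -1.0]]
wrist_force: [-0.3, -1.6, -1.6]
width: 0.0434
```

Run:
```python
from h import *
s=st();c,im=shot("wrist","w10")
overlay(c,im,(.573,.027),-.094,"o10",(150,60,550,320),2)
s=st();to([*sh((.573,.027),-.094,(0,-.105,0))[:2],.105],np.pi-.094)
```

```text
t 17.85 tcp [ 0.5602 -0.071   0.1619] w 0.0434 F [-0.3 -1.6 -1.6]
[[-0.9963  0.0857 -0.0048]
 [ 0.0857  0.9963  0.0016]
 [ 0.0049  0.0012 -1.    ]]
t 17.9 tcp [ 0.5612 -0.0739  0.1624] w 0.0437 F [ 0.2 -1.8 -0.4]
[[-9.963e-01  8.630e-02 -3.100e-03]
 [ 8.630e-02  9.963e-01 -8.000e-04]
 [ 3.100e-03 -1.100e-03 -1.000e+00]]
MOVE [-0.24 -0.34  5.74] [-0.06 -0.18  0.43]
```

View pics/o10.png

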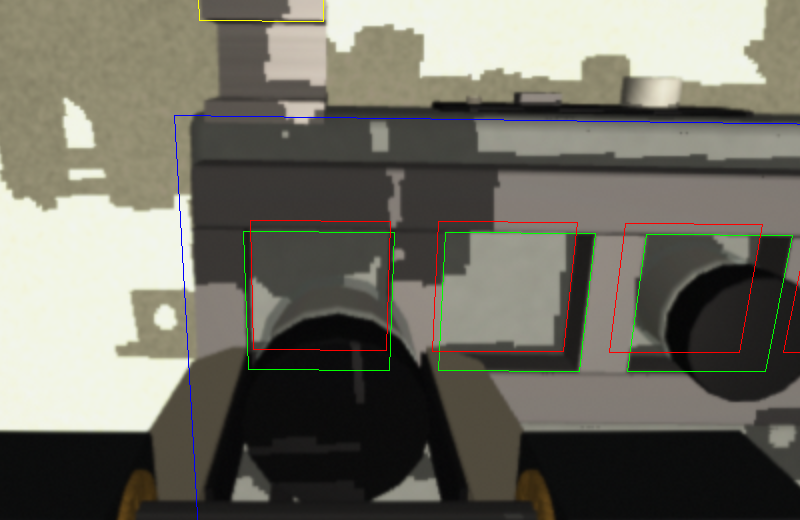

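Call:
servo_tool(targets=[-0.25,-0.35,2,0,0,0.4,-0.25,-0.35,4,0,0,0.4,-0.25,-0.35,5.4,0,0,0.4,-0.25,-0.35,5.4,0,0,0.4,-0.25,-0.35,5.4,0,0,0.4])

```text
t: 18.4
tcp_pos: [0.5628, -0.0786, 0.1075]
tcp_rot: [[-0.996, 0.094, -0.005], [0.094, 0.996, -0.0], [0.005, -0.001, -1.0]]
wrist_force: [0.5, -0.6, -0.7]
width: 0.0435
```

Run:
```python
from h import *
s=st();to([*sh((.573,.027),-.094,(0,-.105,0))[:2],.0985],np.pi-.094)
```

```text
t 18.4 tcp [ 0.5628 -0.0786  0.1075] w 0.0435 F [ 0.5 -0.6 -0.7]
[[-9.955e-01  9.440e-02 -5.200e-03]
 [ 9.440e-02  9.955e-01 -4.000e-04]
 [ 5.100e-03 -9.000e-04 -1.000e+00]]
MOVE [-0.03  0.11  0.9 ] [-0.05 -0.29 -0.03]
```

Call:
servo_tool(targets=[-0.05,0.1,0.5,0,-0.3,0,-0.05,0.1,0.9,0,-0.3,0,-0.05,0.1,0.95,0,-0.3,0,-0.05,0.1,0.95,0,-0.3,0])

```text
t: 18.8
tcp_pos: [0.5639, -0.0781, 0.099]
tcp_rot: [[-0.996, 0.094, 0.002], [0.094, 0.996, -0.002], [-0.002, -0.002, -1.0]]
wrist_force: [-0.6, -1.0, 3.9]
width: 0.0435
```

Call:
servo_tool(targets=[0,0,0,0,0,0,0,0,0,0,0,0,0,0,0,0,0,0], hand=5.2)

```text
t: 19.1
tcp_pos: [0.5638, -0.0781, 0.099]
tcp_rot: [[-0.996, 0.094, 0.002], [0.094, 0.996, -0.002], [-0.002, -0.002, -1.0]]
wrist_force: [-0.4, 0.3, -0.5]
width: 0.052
```

Call:
servo_tool(targets=[0,0,-3,0,0,0,0,0,-7,0,0,0,0,0,-11,0,0,0,0,0,-11,0,0,0,0,0,-11,0,0,0])

```text
t: 19.6
tcp_pos: [0.5641, -0.0779, 0.2097]
tcp_rot: [[-0.996, 0.094, 0.004], [0.094, 0.996, -0.002], [-0.004, -0.002, -1.0]]
wrist_force: [0.2, 0.3, 0.0]
width: 0.052
```

Run:
```python
from h import *
s=st();c,im=shot("wrist","w11")
for p,q in det("wrist","jar1",pm=.2): print(np.round(p,1),round(q,2),onz(c,p,0).round(4),onz(c,p,.062).round(4))
for l in lids(c,im,.11): print(l)
to([.4995,-.2935,.16],np.pi-.094)
```

```text
t 19.6 tcp [ 0.5641 -0.0779  0.2097] w 0.052 F [0.2 0.3 0. ]
[[-0.9956  0.0941  0.0039]
 [ 0.0941  0.9956 -0.0025]
 [-0.0041 -0.0021 -1.    ]]
[551.8 181.3] 0.84 [0.6039 0.173  0.    ] [0.5835 0.1313 0.062 ]
[473.9 183.5] 0.81 [0.5984 0.0879 0.    ] [0.579  0.0608 0.062 ]
[318.8 185. ] 0.7 [ 0.5844 -0.0793  0.    ] [ 0.5674 -0.0777  0.062 ]
[104.9 121.3] 0.58 [ 0.4956 -0.293   0.    ] [ 0.4938 -0.2548  0.062 ]
(array([ 0.7136, -0.1254]), array([ 0.7533, -0.0164]), (285, 361, 120, 27))
(array([0.6343, 0.1086]), array([0.6679, 0.1481]), (554, 259, 45, 33))
(array([ 0.6133, -0.1015]), array([ 0.6392, -0.0917]), (298, 258, 10, 29))
(array([ 0.5924, -0.3757]), array([0.7618, 0.1951]), (0, 237, 640, 163))
(array([ 0.5408, -0.1013]), array([ 0.5856, -0.0577]), (289, 168, 56, 57))
(array([0.552 , 0.0994]), array([0.6056, 0.1516]), (551, 158, 67, 67))
(array([0.546 , 0.0237]), array([0.5984, 0.0819]), (452, 157, 77, 67))
(array([ 0.5398, -0.0386]), array([0.5852, 0.0097]), (371, 156, 64, 59))
(array([ 0.4804, -0.2659]), array([ 0.5133, -0.2257]), (53, 107, 54, 47))
(array([ 0.4973, -0.0372]), array([0.5087, 0.0586]), (367, 101, 137, 6))
(array([0.5079, 0.0979]), array([0.5183, 0.1377]), (558, 98, 55, 13))
(array([0.4864, 0.1182]), array([0.4906, 0.1404]), (590, 63, 32, 9))
MOVE [  4.27 -22.09   4.78] [-0.06 -0.03 -0.02]
```

View pics/w11.png

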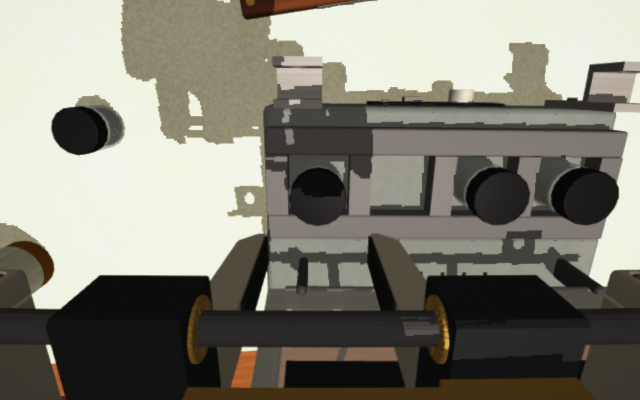

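Three are in. Now jar D at (.4995, -.2938).

Call:
servo_tool(targets=[0.9,-4.8,0,0,0,0,1.9,-9.7,0,0,0,0,2.9,-14.6,2,0,0,0,3.9,-19.4,4,0,0,0,4.3,-22.1,5,0,0,0], hand=8.5)

```text
t: 20.2
tcp_pos: [0.4966, -0.295, 0.1545]
tcp_rot: [[-0.995, 0.096, -0.004], [0.096, 0.995, 0.002], [0.005, 0.001, -1.0]]
wrist_force: [0.2, 0.3, -0.2]
width: 0.084
```

Run:
```python
from h import *
s=st();to([.4995,-.2938,.09],np.pi-.094)
```

```text
t 20.2 tcp [ 0.4966 -0.295   0.1545] w 0.084 F [ 0.2  0.3 -0.2]
[[-0.9954  0.0956 -0.0045]
 [ 0.0956  0.9954  0.0018]
 [ 0.0046  0.0014 -1.    ]]
MOVE [-0.3   0.14  6.45] [ 0.08 -0.26 -0.1 ]
```

Call:
servo_tool(targets=[-0.3,0.1,3,0,0,0,-0.3,0.1,6,0,0,0,-0.3,0.1,6.4,0,0,0,-0.3,0.1,6.4,0,0,0])

```text
t: 20.6
tcp_pos: [0.4983, -0.2931, 0.0886]
tcp_rot: [[-0.995, 0.096, -0.008], [0.096, 0.995, 0.005], [0.008, 0.004, -1.0]]
wrist_force: [0.5, 0.1, 0.5]
width: 0.0851
```

Run:
```python
from h import *
s=st();c,im=shot("wrist","w12")
for p,q in det("wrist","jar1",pm=.2): print(np.round(p,1),round(q,2),onz(c,p,0).round(4))
for l in lids(c,im,.048): print(l)
for p,q in det("wrist","pin1",pm=.2): print('pin',np.round(p,1),round(q,2),onz(c,p,.008).round(4))
for p,q in det("wrist","pin1_tip",pm=.2): print('tip',np.round(p,1),round(q,2),onz(c,p,.008).round(4))
s=st();to([.4995,-.2938,.037],np.pi-.094)
```

```text
t 20.6 tcp [ 0.4983 -0.2931  0.0886] w 0.0851 F [0.5 0.1 0.5]
[[-0.9954  0.0956 -0.008 ]
 [ 0.0955  0.9954  0.005 ]
 [ 0.0085  0.0042 -1.    ]]
[317.8 205.9] 0.6 [ 0.5    -0.2929  0.    ]
(array([ 0.5846, -0.394 ]), array([ 0.6129, -0.3778]), (185, 359, 27, 33))
(array([ 0.5186, -0.1064]), array([ 0.5464, -0.0922]), (618, 230, 22, 40))
(array([ 0.4744, -0.3151]), array([ 0.5203, -0.2732]), (281, 190, 71, 73))
(array([ 0.4841, -0.5343]), array([ 0.6333, -0.0765]), (0, 179, 640, 221))
(array([ 0.4429, -0.4048]), array([ 0.472 , -0.3947]), (117, 154, 23, 50))
(array([ 0.396 , -0.1637]), array([ 0.4162, -0.1582]), (548, 20, 10, 42))
pin [126.  205.1] 0.97 [ 0.4836 -0.4281  0.008 ]
t 20.8 tcp [ 0.5004 -0.2945  0.092 ] w 0.085 F [ 0.2 -0.2 -0.4]
[[-9.955e-01  9.490e-02 -2.400e-03]
 [ 9.490e-02  9.955e-01 -0.000e+00]
 [ 2.400e-03 -3.000e-04 -1.000e+00]]
MOVE [0.09 0.06 5.5 ] [-0.01 -0.14 -0.06]
```

Call:
servo_tool(targets=[0.15,0.05,3,0,0,0,0.15,0.05,5.5,0,0,0,0.15,0.05,5.5,0,0,0,0.15,0.05,5.5,0,0,0,0.15,0.05,5.5,0,0,0])

```text
t: 21.3
tcp_pos: [0.5, -0.2947, 0.0389]
tcp_rot: [[-0.996, 0.095, 0.0], [0.095, 0.996, -0.002], [-0.0, -0.002, -1.0]]
wrist_force: [-0.1, 0.8, 0.7]
width: 0.0849
```

Run:
```python
from h import *
s=st();to([.499,-.294,.037],np.pi-.094)
```

```text
t 21.3 tcp [ 0.5    -0.2947  0.0389] w 0.0849 F [-0.1  0.8  0.7]
[[-9.955e-01  9.470e-02  0.000e+00]
 [ 9.470e-02  9.955e-01 -2.200e-03]
 [-2.000e-04 -2.200e-03 -1.000e+00]]
MOVE [0.11 0.06 0.19] [-0.13  0.01 -0.05]
```

Call:
servo_tool(targets=[0.1,0.05,0.2,0,0,0,0.1,0.05,0.2,0,0,0,0.1,0.05,0.2,0,0,0,0.1,0.05,0.2,0,0,0,0.1,0.05,0.2,0,0,0], hand=3.5)

```text
t: 21.8
tcp_pos: [0.499, -0.2942, 0.037]
tcp_rot: [[-0.996, 0.095, 0.0], [0.095, 0.996, -0.002], [-0.0, -0.002, -1.0]]
wrist_force: [-0.3, -0.0, 0.1]
width: 0.0495
```

Call:
servo_tool(targets=[0,0,0,0,0,0,0,0,0,0,0,0,0,0,0,0,0,0])

```text
t: 22.1
tcp_pos: [0.499, -0.2941, 0.037]
tcp_rot: [[-0.995, 0.095, -0.0], [0.095, 0.995, -0.002], [-0.0, -0.002, -1.0]]
wrist_force: [-0.6, 0.4, 0.4]
width: 0.0435
```

Call:
servo_tool(targets=[0,0,-4,0,0,0,0,0,-9,0,0,0,0,0,-13,0,0,0,0,0,-13,0,0,0,0,0,-13,0,0,0])

```text
t: 22.6
tcp_pos: [0.4993, -0.2941, 0.1677]
tcp_rot: [[-0.996, 0.095, 0.001], [0.095, 0.996, -0.003], [-0.002, -0.003, -1.0]]
wrist_force: [-0.1, -0.0, -1.3]
width: 0.044
```

Run:
```python
from h import *
s=st();to([*sh((.573,.027),-.094,(0,-.035,0))[:2],.165],np.pi-.094)
```

```text
t 22.6 tcp [ 0.4993 -0.2941  0.1677] w 0.044 F [-0.1 -0.  -1.3]
[[-0.9955  0.0947  0.0014]
 [ 0.0947  0.9955 -0.0034]
 [-0.0017 -0.0033 -1.    ]]
MOVE [-4.3  29.16  0.18] [-0.19  0.1  -0.05]
```

Call:
servo_tool(targets=[-0.8,5,0,0,0,0,-1.5,10,0,0,0,0,-2.2,15,0,0,0,0,-2.9,20,0,0,0,0,-3.6,25,0,0,0,0])

```text
t: 23.1
tcp_pos: [0.5569, -0.0487, 0.1645]
tcp_rot: [[-0.995, 0.095, -0.003], [0.095, 0.995, -0.002], [0.003, -0.002, -1.0]]
wrist_force: [1.4, 0.1, -1.8]
width: 0.0438
```

Run:
```python
from h import *
s=st();to([*sh((.573,.027),-.094,(0,-.035,0))[:2],.150],np.pi-.094)
```

```text
t 23.1 tcp [ 0.5569 -0.0487  0.1645] w 0.0438 F [ 1.4  0.1 -1.8]
[[-0.9955  0.0952 -0.0028]
 [ 0.0952  0.9955 -0.0022]
 [ 0.0026 -0.0024 -1.    ]]
MOVE [-0.89  4.2   1.44] [-0.14 -0.15 -0.08]
```

Call:
servo_tool(targets=[-0.9,2.5,0,0,0,0,-0.9,4.2,1,0,0,0,-0.9,4.2,1.4,0,0,0,-0.9,4.2,1.4,0,0,0,-0.9,4.2,1.4,0,0,0])

```text
t: 23.6
tcp_pos: [0.5692, -0.0087, 0.1494]
tcp_rot: [[-0.995, 0.096, -0.005], [0.096, 0.995, -0.002], [0.005, -0.003, -1.0]]
wrist_force: [0.2, -0.5, -0.6]
width: 0.0436
```

Run:
```python
from h import *
s=st();to([*sh((.573,.027),-.094,(0,-.035,0))[:2],.105],np.pi-.094)
```

```text
t 23.6 tcp [ 0.5692 -0.0087  0.1494] w 0.0436 F [ 0.2 -0.5 -0.6]
[[-0.9954  0.096  -0.0048]
 [ 0.096   0.9954 -0.0022]
 [ 0.0046 -0.0027 -1.    ]]
MOVE [-0.06  0.1   4.44] [-0.15 -0.26 -0.12]
```

Call:
servo_tool(targets=[-0.05,0.1,2,0,0,0,-0.05,0.1,3.8,0,0,0,-0.05,0.1,4.4,0,0,0,-0.05,0.1,4.4,0,0,0])

```text
t: 24.0
tcp_pos: [0.5689, -0.0087, 0.1047]
tcp_rot: [[-0.995, 0.097, -0.007], [0.097, 0.995, -0.002], [0.007, -0.003, -1.0]]
wrist_force: [-0.5, -1.0, -0.4]
width: 0.0433
```

Run:
```python
from h import *
s=st();to([*sh((.573,.027),-.094,(0,-.035,0))[:2],.0985],np.pi-.094)
```

```text
t 24.0 tcp [ 0.5689 -0.0087  0.1047] w 0.0433 F [-0.5 -1.  -0.4]
[[-0.9952  0.0974 -0.0067]
 [ 0.0975  0.9952 -0.0019]
 [ 0.0065 -0.0025 -1.    ]]
MOVE [-0.07  0.1   0.62] [-0.14 -0.37 -0.21]
```

Call:
servo_tool(targets=[-0.05,0.1,0.4,0,-0.3,0,-0.05,0.1,0.65,0,-0.3,0,-0.05,0.1,0.65,0,-0.3,0,-0.05,0.1,0.65,0,-0.3,0])

```text
t: 24.4
tcp_pos: [0.57, -0.0081, 0.0989]
tcp_rot: [[-0.995, 0.097, -0.0], [0.097, 0.995, -0.003], [-0.0, -0.003, -1.0]]
wrist_force: [-0.0, -1.2, 2.4]
width: 0.0438
```

Call:
servo_tool(targets=[0,0,0,0,0,0,0,0,0,0,0,0,0,0,0,0,0,0], hand=5)

```text
t: 24.7
tcp_pos: [0.57, -0.0079, 0.099]
tcp_rot: [[-0.995, 0.097, -0.0], [0.097, 0.995, -0.003], [-0.0, -0.003, -1.0]]
wrist_force: [-0.4, -0.7, 0.2]
width: 0.0502
```

Call:
servo_tool(targets=[0,0,-3,0,0,0,0,0,-7,0,0,0,0,0,-11,0,0,0,0,0,-15,0,0,0,0,0,-19,0,0,0])

```text
t: 25.2
tcp_pos: [0.5697, -0.0072, 0.2906]
tcp_rot: [[-0.995, 0.097, 0.0], [0.097, 0.995, -0.003], [-0.0, -0.003, -1.0]]
wrist_force: [0.2, -0.6, 0.1]
width: 0.0501
```

Call:
servo_tool(targets=[5,0,-5,0,0,0,5,0,-5,0,0,0,5,0,-5,0,0,0,5,0,-5,0,0,0])

```text
t: 25.6
tcp_pos: [0.5201, -0.0022, 0.3404]
tcp_rot: [[-0.995, 0.097, 0.001], [0.097, 0.995, -0.003], [-0.001, -0.003, -1.0]]
wrist_force: [0.9, -0.5, 0.2]
width: 0.0498
```

Run:
```python
from h import *
s=st();c,im=shot("wrist","w13")
for p,q in det("wrist","jar1",pm=.2): print(np.round(p,1),round(q,2),onz(c,p,.062).round(4))
for l in lids(c,im,.11): print(l)
for n in ["hole_left","hole_right"]:
  for p,q in det("wrist",n,pm=.2): print(n,np.round(p,1),round(q,2),onz(c,p,.1).round(4))
for n in ["scene","side"]:
  c,im=shot(n,n+"13")
  for t in ("cover_bar","cover_hinge"):
    for p,q in det(n,t,pm=.2):print(n,t,np.round(p,1),round(q,2))
```

```text
t 25.6 tcp [ 0.5201 -0.0022  0.3404] w 0.0498 F [ 0.9 -0.5  0.2]
[[-9.953e-01  9.710e-02  9.000e-04]
 [ 9.710e-02  9.953e-01 -2.900e-03]
 [-1.200e-03 -2.800e-03 -1.000e+00]]
[426.1 196.6] 0.72 [0.5874 0.1317 0.062 ]
[317.8 190.6] 0.72 [ 0.5658 -0.0074  0.062 ]
[260.5 197.3] 0.71 [ 0.5676 -0.0824  0.062 ]
[371.7 193.4] 0.68 [0.5762 0.0615 0.062 ]
(array([0.6371, 0.1219]), array([0.6643, 0.1415]), (430, 248, 17, 20))
(array([ 0.6034, -0.4589]), array([0.8553, 0.4066]), (0, 237, 640, 163))
(array([ 0.5405, -0.0989]), array([ 0.5853, -0.0516]), (240, 187, 42, 37))
(array([0.5527, 0.0332]), array([0.5982, 0.081 ]), (354, 186, 41, 38))
(array([ 0.546 , -0.0321]), array([0.5908, 0.0136]), (298, 186, 40, 37))
(array([0.5525, 0.0974]), array([0.6053, 0.1512]), (409, 179, 47, 45))
(array([ 0.4888, -0.0573]), array([0.5026, 0.0512]), (266, 138, 100, 6))
(array([ 0.4042, -0.1045]), array([ 0.413 , -0.0375]), (210, 60, 65, 11))
(array([0.4244, 0.3251]), array([0.4503, 0.3347]), (621, 43, 12, 27))
hole_left [453.  136.2] 0.94 [0.506  0.1515 0.1   ]
hole_right [242.1 130.9] 0.91 [ 0.4773 -0.0839  0.1   ]
hole_right [611.6 209.2] 0.4 [0.6125 0.3464 0.1   ]
scene cover_bar [241.6 187.2] 0.85
scene cover_bar [278.  209.5] 0.38
scene cover_hinge [276.6 211.4] 0.89
side cover_bar [364.9 142.3] 0.69
side cover_bar [322.4 197.5] 0.21
side cover_hinge [345.7 181. ] 0.86
```

View pics/w13.png

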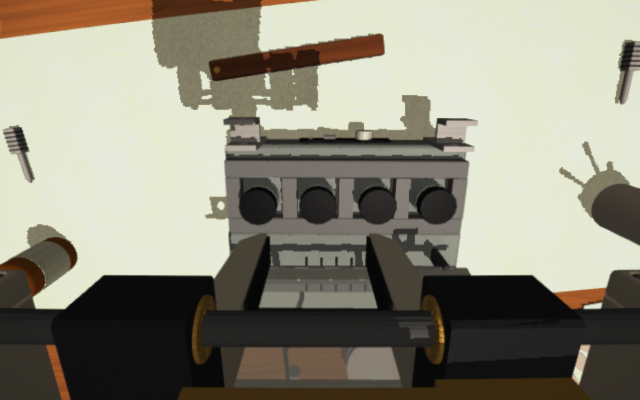

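View pics/scene13.png

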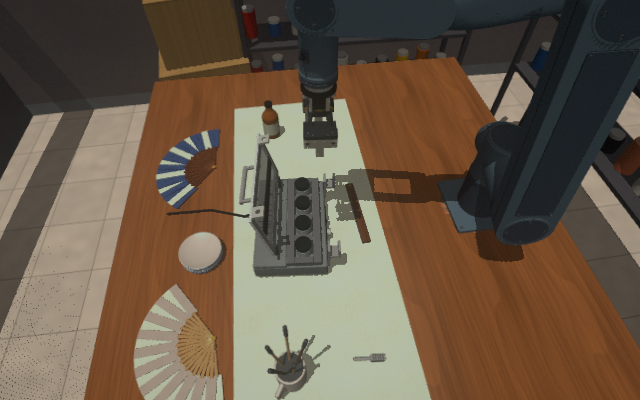

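View pics/side13.png

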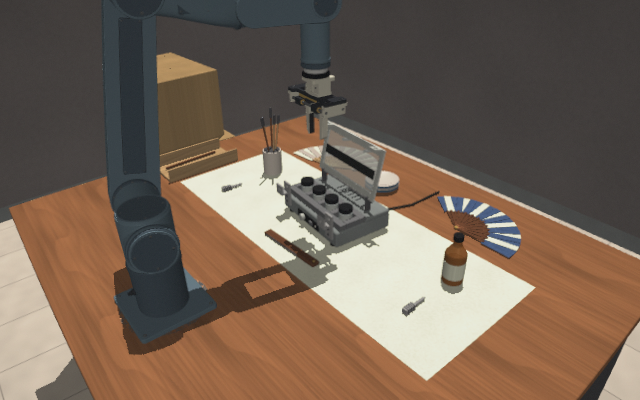

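Run:
```python
from h import *
sc=cam("scene");sd=cam("side")
c=(.573,.027);yaw=-.094
B=tri([(sc,(241.6,187.2)),(sd,(364.9,142.3))]);H=tri([(sc,(276.6,211.4)),(sd,(345.7,181))])
ax=np.array([np.cos(yaw),np.sin(yaw)]);ay=np.array([-ax[1],ax[0]])
for P in(B,H):print(P.round(4),"shaker",((P[:2]-c)@ax).round(4),((P[:2]-c)@ay).round(4))
# project model bar for thetas
im={n:cv2.imread(f"pics/{n}13.png") for n in("scene","side")}
for hx in (.08,):
  for th,col in((1.6,(0,255,0)),(1.68,(0,0,255)),(1.75,(255,0,0))):
    u=np.array([-np.cos(th),np.sin(th)]);n=np.array([np.sin(th),np.cos(th)])
    p=np.array([hx,.118])+.13*u+.042*n;print(th,p.round(4))
    e=np.array([hx,.118])+.163*u
    for nm,cm in(("scene",sc),("side",sd)):
      for q,w in((p,.061),(e,.145),([hx,.118],.145)):
        a,b=[proj(cm,sh(c,yaw,(q[0],s,q[1])))*4 for s in(-w,w)]
        if nm=="scene" and th==1.6 or 1:
          if im[nm].shape[0]<1000: im[nm]=cv2.resize(im[nm],None,fx=4,fy=4)
        cv2.line(im[nm],np.int32(a),np.int32(b),col,1)
cv2.imwrite("pics/b1.png",im["scene"][120*4:270*4,220*4:345*4]);cv2.imwrite("pics/b2.png",im["side"][110*4:230*4,270*4:400*4])
```

```text
[0.7288 0.0166 0.235 ] shaker 0.1561 0.0042
[0.6512 0.0221 0.12  ] shaker 0.0783 0.0025
1.6 [0.1258 0.2467]
1.68 [0.1359 0.2426]
1.75 [0.1445 0.2384]
```

View pics/b1.png

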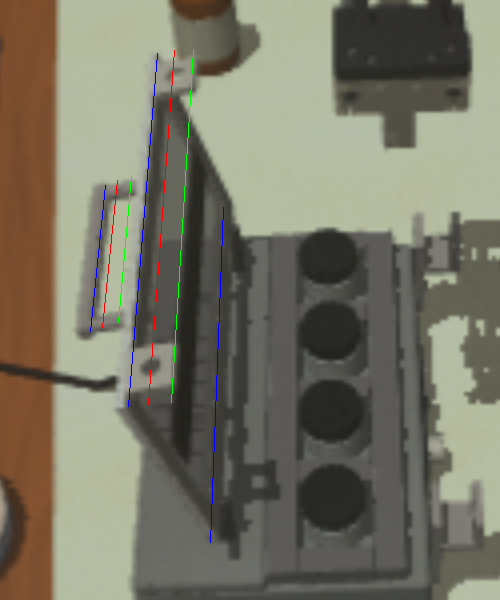

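View pics/b2.png

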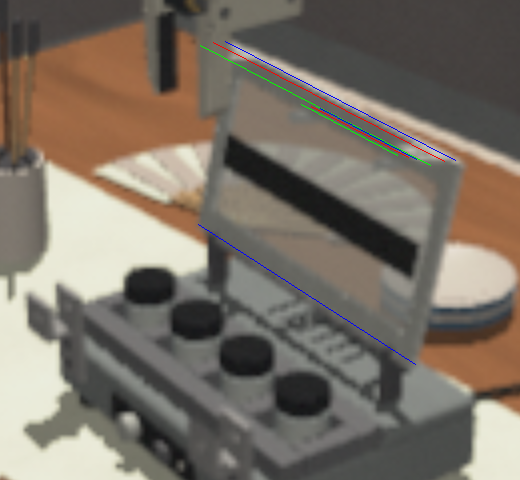

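```bash
cat >> h.py <<'E'
C=(.573,.027);YAW=-.094
def tilt(a):
    """tool x=+y_shaker, tool z tilted: a=0 down; a>0 wrist leans to rear (+x)"""
    S=np.array([[np.cos(YAW),-np.sin(YAW),0],[np.sin(YAW),np.cos(YAW),0],[0,0,1.]])
    L=np.array([[0,np.cos(a),-np.sin(a)],[1,0,0],[0,-np.sin(a),-np.cos(a)]])
    return S@L
def toR(P,G,s=None):
    from scipy.spatial.transform import Rotation as Ro
    s=s or observe();R=s["tcp_rot"];d=R.T@(sh(C,YAW,P)-s["tcp_pos"])*100
    w=np.degrees(Ro.from_matrix(R.T@G).as_rotvec());print("MOVE",d.round(2),w.round(2));return d,w
def ins():
    s=observe();d=s["tcp_pos"]-np.array([*C,0]);ax=np.array([np.cos(YAW),np.sin(YAW),0]);ay=np.array([-ax[1],ax[0],0])
    print("shaker tcp",(d@ax).round(4),(d@ay).round(4),d[2].round(4),"F",s["wrist_force"].round(1),"w",round(s["width"],4),"t",round(s["t"],2))
E
python3 - <<'E'
from h import *
st();toR((-.03,0,.36),tilt(0))
E
```

```text
t 26.1 tcp [ 0.52   -0.0022  0.3402] w 0.0496 F [-0.3  0.  -1.5]
[[-9.953e-01  9.710e-02 -7.000e-04]
 [ 9.710e-02  9.953e-01 -2.700e-03]
 [ 5.000e-04 -2.700e-03 -1.000e+00]]
MOVE [-1.99  3.41 -1.99] [-0.14  0.1  89.81]
```

Call:
servo_tool(targets=[-2,3.4,-2,0,0,90,-2,3.4,-2,0,0,90,-2,3.4,-2,0,0,90,-2,3.4,-2,0,0,90,-2,3.4,-2,0,0,90], hand=3)

```text
t: 26.6
tcp_pos: [0.5434, 0.0299, 0.36]
tcp_rot: [[-0.658, 0.753, -0.0], [0.753, 0.658, -0.003], [-0.002, -0.002, -1.0]]
wrist_force: [0.3, -0.2, 0.3]
width: 0.0302
```

Call:
servo_tool(targets=[0,0,0,0,0,45,0,0,0,0,0,45,0,0,0,0,0,45,0,0,0,0,0,45,0,0,0,0,0,45])

```text
t: 27.1
tcp_pos: [0.5434, 0.0299, 0.3599]
tcp_rot: [[0.033, 0.999, -0.001], [0.999, -0.033, -0.003], [-0.003, -0.0, -1.0]]
wrist_force: [0.7, 0.6, -0.2]
width: 0.0304
```

Run:
```python
from h import *
ins();toR((.161,0,.345),tilt(.18))
```

```text
shaker tcp -0.0297 0.0001 0.3599 F [ 0.7  0.6 -0.2] w 0.0304 t 27.1
MOVE [-1.17 19.04  1.48] [10.29  0.48  3.49]
```

Call:
servo_tool(targets=[-0.3,4.5,0,2,0,1,-0.6,9,0,5,0,2,-0.9,14,0,8,0.3,3,-1.2,19,1,10.3,0.5,3.5,-1.2,19,1.5,10.3,0.5,3.5])

```text
t: 27.6
tcp_pos: [0.7368, 0.0104, 0.3376]
tcp_rot: [[0.095, 0.978, -0.185], [0.995, -0.094, 0.018], [0.0, -0.186, -0.983]]
wrist_force: [0.8, 0.4, -1.3]
width: 0.0302
```

Call:
servo_tool(targets=[0,0,0,0,0,0,0,0,0,0,0,0])

```text
t: 27.8
tcp_pos: [0.7368, 0.0102, 0.335]
tcp_rot: [[0.095, 0.977, -0.189], [0.995, -0.094, 0.019], [0.001, -0.19, -0.982]]
wrist_force: [0.2, -0.7, -0.3]
width: 0.0299
```

Run:
```python
from h import *
ins();c,im=shot("wrist","w14")
for p,q in det("wrist","cover_bar",pm=.2): print(np.round(p,1),round(q,2),onz(c,p,.238).round(4))
ins();toR((.161,0,.317),tilt(.18))
shot("scene","s14");shot("side","d14")
```

```text
shaker tcp 0.1647 -0.0013 0.335 F [ 0.2 -0.7 -0.3] w 0.0299 t 27.8
[318.3 198.4] 0.97 [0.72   0.0133 0.238 ]
shaker tcp 0.1638 -0.001 0.3392 F [-0.1  0.7  1.7] w 0.0298 t 27.9
MOVE [0.09 0.14 2.24] [-0.32 -0.03 -0.06]
```

View pics/w14.png

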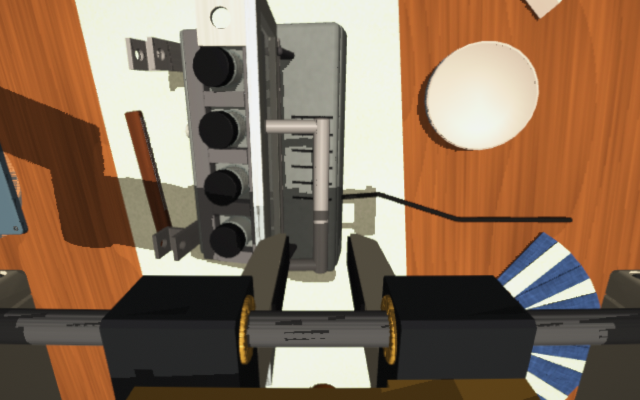

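View pics/d14.png

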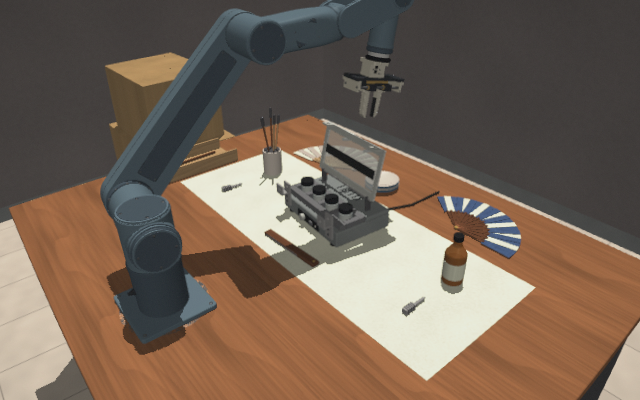

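Run:
```python
from h import *
ins();toR((.1468,0,.2335),tilt(.18))
```

```text
shaker tcp 0.1636 -0.0008 0.3408 F [-0.1 -0.4  0.7] w 0.0298 t 28.0
MOVE [ 0.08  0.3  10.86] [-0.18 -0.03 -0.06]
```

Call:
servo_tool(targets=[0.1,0.3,3,0,0,0,0.1,0.3,6,0,0,0,0.1,0.3,8,0,0,0,0.1,0.3,8,0,0,0,0.1,0.3,8,0,0,0])

```text
t: 28.5
tcp_pos: [0.724, 0.0131, 0.2642]
tcp_rot: [[0.095, 0.979, -0.179], [0.996, -0.093, 0.017], [0.0, -0.18, -0.984]]
wrist_force: [-0.9, 1.8, 1.5]
width: 0.0302
```

Run:
```python
from h import *
ins();c,im=shot("wrist","w15")
toR((.1468,0,.2335),tilt(.18))
```

```text
shaker tcp 0.1516 0.0004 0.2642 F [-0.9  1.8  1.5] w 0.0302 t 28.5
MOVE [-0.03  0.02  3.17] [ 0.05 -0.02 -0.05]
```

View pics/w15.png

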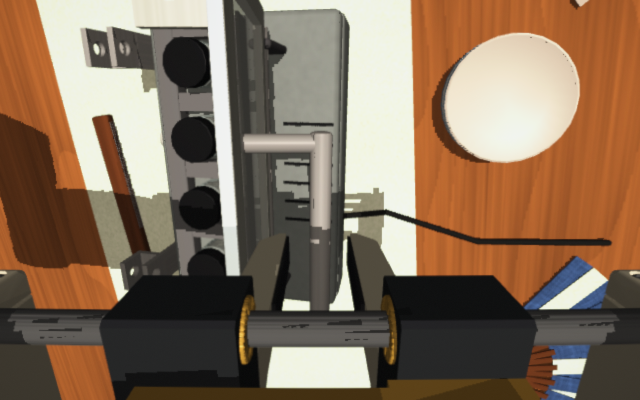

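Call:
servo_tool(targets=[0,0,1.5,0,0,0,0,0,2.8,0,0,0,0,0,3.2,0,0,0,0,0,3.2,0,0,0,0,0,3.2,0,0,0])

```text
t: 29.05
tcp_pos: [0.7196, 0.0134, 0.2347]
tcp_rot: [[0.095, 0.98, -0.175], [0.995, -0.093, 0.017], [0.0, -0.176, -0.984]]
wrist_force: [0.2, 0.1, 0.1]
width: 0.03
```

Run:
```python
from h import *
ins();c,im=shot("wrist","w16")
toR((.1468,0,.2335),tilt(.18))
```

```text
shaker tcp 0.1472 0.0002 0.2347 F [0.2 0.1 0.1] w 0.03 t 29.05
MOVE [-0.03 -0.02  0.12] [ 0.17 -0.01 -0.05]
```

View pics/w16.png

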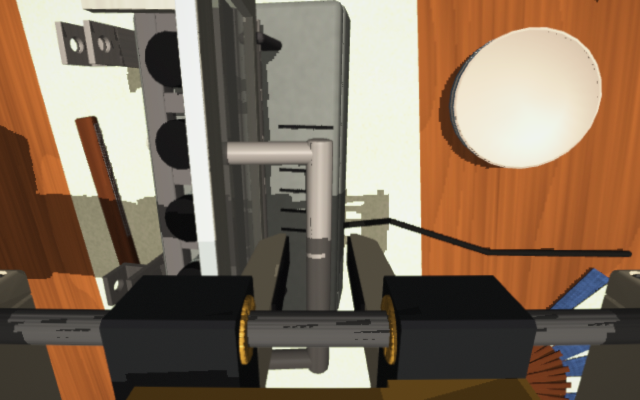

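Call:
servo_tool(targets=[0,0,0.1,0,0,0,0,0,0.1,0,0,0,0,0,0.1,0,0,0,0,0,0.1,0,0,0,0,0,0.1,0,0,0], hand=0.5, squeeze=25)

```text
t: 29.6
tcp_pos: [0.7197, 0.0134, 0.2339]
tcp_rot: [[0.095, 0.98, -0.174], [0.995, -0.093, 0.017], [0.0, -0.175, -0.985]]
wrist_force: [1.5, 0.3, 0.9]
width: 0.0112
```

Run:
```python
from h import *
st();ins()
```

```text
t 29.6 tcp [0.7197 0.0134 0.2339] w 0.0112 F [1.5 0.3 0.9]
[[ 9.480e-02  9.801e-01 -1.744e-01]
 [ 9.955e-01 -9.340e-02  1.670e-02]
 [ 1.000e-04 -1.752e-01 -9.845e-01]]
shaker tcp 0.1473 0.0003 0.2339 F [1.5 0.3 0.9] w 0.0112 t 29.6
```

```bash
cat >> h.py <<'E'
def arc(ths,hx=.083,hz=.118,tl=None,gz=.005,off=(0,0)):
    from scipy.spatial.transform import Rotation as Ro
    s=observe();R=s["tcp_rot"];rows=[]
    for th,a in zip(ths,tl if tl is not None else [0]*len(ths)):
        f=th+np.arctan2(.042,.13);r=np.hypot(.13,.042)
        G=tilt(a);P=sh(C,YAW,(hx-r*np.cos(f)+off[0],0,hz+r*np.sin(f)+off[1]))+gz*G[:,2]
        d=R.T@(P-s["tcp_pos"])*100;w=np.degrees(Ro.from_matrix(R.T@G).as_rotvec())
        print(np.round([*d,*w],2).tolist())
def theta(hx=.083,gz=.005):
    s=observe();P=s["tcp_pos"]-gz*s["tcp_rot"][:,2];d=P-np.array([*C,0]);x=d@np.array([np.cos(YAW),np.sin(YAW),0])
    print("theta",(np.pi-np.arctan2(P[2]-.118,x-hx)-np.arctan2(.042,.13)).round(4),"r",np.hypot(P[2]-.118,x-hx).round(4),"(.1366)")
E
python3 - <<'E'
from h import *
theta();theta(.08)
th=[1.7,1.63,1.56,1.49,1.42];arc(th,tl=[.16,.13,.1,.07,.04])
E
```

```text
theta 1.7529 r 0.1373 (.1366)
theta 1.772 r 0.1387 (.1366)
[-0.03, -0.71, -0.15, -0.93, -0.01, -0.05]
[-0.03, -1.62, -0.36, -2.64, -0.01, -0.05]
[-0.03, -2.55, -0.52, -4.36, -0.01, -0.05]
[-0.03, -3.49, -0.61, -6.08, -0.01, -0.06]
[-0.03, -4.43, -0.63, -7.8, -0.01, -0.06]
```

Call:
servo_tool(targets=[0,-0.7,-0.1,-0.9,0,0,0,-1.6,-0.3,-2.6,0,0,0,-2.55,-0.45,-4.4,0,0,0,-3.5,-0.55,-6.1,0,0,0,-4.45,-0.6,-7.8,0,0])

```text
t: 30.1
tcp_pos: [0.6782, 0.0175, 0.2493]
tcp_rot: [[0.095, 0.995, -0.034], [0.995, -0.095, 0.004], [0.0, -0.034, -0.999]]
wrist_force: [2.2, 0.2, 2.2]
width: 0.0113
```

Run:
```python
from h import *
ins();theta();theta(.08)
arc([1.36,1.28,1.2,1.12,1.04],tl=[.03,.02,.01,0,0])
```

```text
shaker tcp 0.1056 0.0004 0.2493 F [2.2 0.2 2.2] w 0.0113 t 30.1
theta 1.4241 r 0.1382 (.1366)
theta 1.4454 r 0.1388 (.1366)
[-0.04, -0.89, 0.07, -0.22, -0.02, -0.06]
[-0.05, -1.98, 0.04, -0.79, -0.02, -0.06]
[-0.05, -3.06, 0.1, -1.37, -0.02, -0.06]
[-0.05, -4.14, 0.24, -1.94, -0.02, -0.06]
[-0.05, -5.21, 0.47, -1.94, -0.02, -0.06]
```

Call:
servo_tool(targets=[0,-0.9,0,-0.2,0,0,0,-2,0,-0.8,0,0,0,-3.05,0.05,-1.4,0,0,0,-4.15,0.2,-1.9,0,0,0,-5.2,0.4,-1.9,0,0])

```text
t: 30.6
tcp_pos: [0.6265, 0.0229, 0.249]
tcp_rot: [[0.095, 0.996, 0.003], [0.996, -0.095, 0.001], [0.001, 0.003, -1.0]]
wrist_force: [0.1, 0.9, 2.0]
width: 0.0115
```

Run:
```python
from h import *
ins();theta();theta(.08)
arc([.98,.91,.84,.77,.70],gz=.006)
```

```text
shaker tcp 0.0536 0.0009 0.249 F [0.1 0.9 2. ] w 0.0115 t 30.6
theta 1.0454 r 0.1391 (.1366)
theta 1.0666 r 0.1385 (.1366)
[-0.09, -0.82, 0.56, 0.18, -0.05, -0.04]
[-0.09, -1.73, 0.85, 0.18, -0.05, -0.04]
[-0.09, -2.62, 1.2, 0.18, -0.05, -0.04]
[-0.09, -3.48, 1.62, 0.18, -0.05, -0.04]
[-0.09, -4.31, 2.1, 0.18, -0.05, -0.04]
```

Call:
servo_tool(targets=[0,-0.8,0.35,0,0,0,0,-1.7,0.65,0,0,0,0,-2.6,1.05,0,0,0,0,-3.5,1.5,0,0,0,0,-4.3,2,0,0,0])

```text
t: 31.1
tcp_pos: [0.5821, 0.0274, 0.2306]
tcp_rot: [[0.094, 0.996, 0.002], [0.996, -0.094, 0.001], [0.001, 0.002, -1.0]]
wrist_force: [-8.4, 1.4, 13.1]
width: 0.0112
```

Run:
```python
from h import *
ins();theta();theta(.08)
arc([.65,.60,.55,.5,.45],gz=.0045)
shot("side","d17")
```

```text
shaker tcp 0.009 0.0012 0.2306 F [-8.4  1.4 13.1] w 0.0112 t 31.1
theta 0.6965 r 0.1389 (.1366)
theta 0.715 r 0.1373 (.1366)
[-0.12, -0.41, 0.49, 0.12, -0.05, -0.02]
[-0.13, -0.96, 0.9, 0.12, -0.05, -0.02]
[-0.13, -1.49, 1.33, 0.12, -0.05, -0.02]
[-0.13, -2.0, 1.78, 0.12, -0.05, -0.02]
[-0.13, -2.48, 2.26, 0.12, -0.05, -0.02]
```

View pics/d17.png

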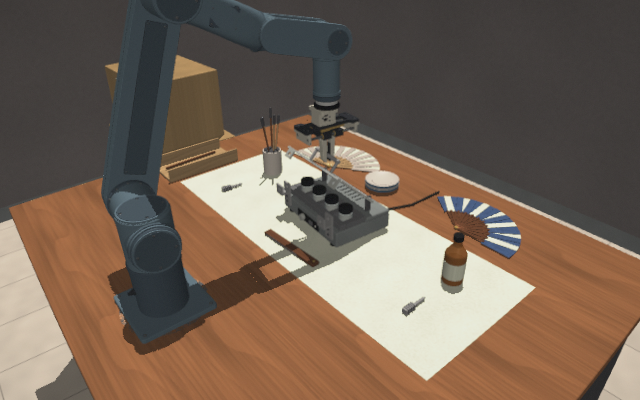

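Run:
```python
import numpy as np
from scipy.optimize import least_squares
G=np.array([[.1482,.2388],[.1058,.2543],[.0536,.254],[.0082,.2369]])
r=least_squares(lambda p:np.hypot(G[:,0]-p[0],G[:,1]-p[1])-.1366,[.08,.118]);print(r.x,r.fun)
from h import *
print("now");ins()
for hx,hz in(r.x,(.08,.120)):
  theta(hx);arc([.65,.60,.55,.5,.45],hx=hx,hz=hz)
```

```text
[0.07986948 0.12028254] [ 2.04414472e-04 -9.69918645e-05 -3.26580803e-04  2.80044977e-04]
now
shaker tcp 0.0072 0.0012 0.2294 F [-8.9  0.7 11.6] w 0.0111 t 31.15
theta 0.7004 r 0.1372 (.1366)
[-0.12, -0.54, 0.2, -0.06, -0.04, -0.01]
[-0.12, -1.09, 0.61, -0.06, -0.04, -0.01]
[-0.13, -1.62, 1.04, -0.06, -0.04, -0.01]
[-0.13, -2.13, 1.5, -0.06, -0.04, -0.01]
[-0.13, -2.61, 1.98, -0.06, -0.04, -0.01]
theta 0.6996 r 0.1373 (.1366)
[-0.12, -0.53, 0.23, -0.06, -0.04, -0.01]
[-0.12, -1.08, 0.63, -0.06, -0.04, -0.01]
[-0.13, -1.61, 1.07, -0.06, -0.04, -0.01]
[-0.13, -2.12, 1.52, -0.06, -0.04, -0.01]
[-0.13, -2.6, 2.01, -0.06, -0.04, -0.01]
```

Call:
servo_tool(targets=[0,-0.55,0.15,0,0,0,0,-1.1,0.55,0,0,0,0,-1.65,1,0,0,0,0,-2.15,1.45,0,0,0,0,-2.65,1.95,0,0,0])

```text
t: 31.65
tcp_pos: [0.5533, 0.0304, 0.2097]
tcp_rot: [[0.094, 0.996, -0.001], [0.996, -0.094, 0.001], [0.001, -0.001, -1.0]]
wrist_force: [1.1, 1.4, -0.9]
width: 0.011
```

Run:
```python
from h import *
ins()
arc([.4,.36,.32,.28,.24],hx=.0799,hz=.1203)
```

```text
shaker tcp -0.0199 0.0015 0.2097 F [ 1.1  1.4 -0.9] w 0.011 t 31.65
[-0.15, -0.36, 0.51, -0.08, -0.06, -0.0]
[-0.15, -0.71, 0.93, -0.08, -0.06, -0.0]
[-0.15, -1.04, 1.36, -0.08, -0.06, -0.0]
[-0.15, -1.35, 1.81, -0.08, -0.06, -0.0]
[-0.15, -1.65, 2.27, -0.08, -0.06, -0.0]
```

Force fell to ~1 N; continue.

Call:
servo_tool(targets=[0,-0.35,0.5,0,0,0,0,-0.7,0.9,0,0,0,0,-1.05,1.35,0,0,0,0,-1.35,1.8,0,0,0,0,-1.65,2.25,0,0,0])

```text
t: 32.15
tcp_pos: [0.5358, 0.0322, 0.1868]
tcp_rot: [[0.094, 0.996, -0.003], [0.996, -0.094, 0.002], [0.001, -0.003, -1.0]]
wrist_force: [-5.6, 2.3, 1.2]
width: 0.0111
```

Run:
```python
from h import *
ins();theta(.0799)
arc([.2,.16,.12,.08,.05],hx=.0799,hz=.1203)
```

```text
shaker tcp -0.0375 0.0017 0.1868 F [-5.6  2.3  1.2] w 0.0111 t 32.15
theta 0.2487 r 0.1386 (.1366)
[-0.17, -0.17, 0.45, -0.18, -0.07, 0.0]
[-0.17, -0.42, 0.93, -0.18, -0.07, 0.0]
[-0.17, -0.66, 1.42, -0.18, -0.07, 0.0]
[-0.17, -0.88, 1.92, -0.18, -0.07, 0.0]
[-0.17, -1.03, 2.31, -0.18, -0.07, 0.0]
```

Call:
servo_tool(targets=[0,-0.25,0.45,0,0,0,0,-0.5,0.95,0,0,0,0,-0.75,1.4,0,0,0,0,-0.95,1.9,0,0,0,0,-1.1,2.3,0,0,0])

```text
t: 32.65
tcp_pos: [0.5241, 0.0333, 0.1631]
tcp_rot: [[0.094, 0.996, -0.004], [0.996, -0.094, 0.002], [0.001, -0.005, -1.0]]
wrist_force: [-4.7, 1.7, 0.4]
width: 0.011
```

Run:
```python
from h import *
ins();theta(.0799)
arc([.03,.01,0],hx=.0799,hz=.1203)
shot("side","d18");shot("scene","s18");shot("wrist","w18")
```

```text
shaker tcp -0.0493 0.0017 0.1631 F [-4.7  1.7  0.4] w 0.011 t 32.65
theta 0.0573 r 0.1385 (.1366)
[-0.17, 0.05, 0.19, -0.26, -0.07, 0.0]
[-0.17, -0.04, 0.45, -0.26, -0.07, 0.0]
[-0.17, -0.08, 0.58, -0.26, -0.07, 0.0]
```

View pics/w18.png

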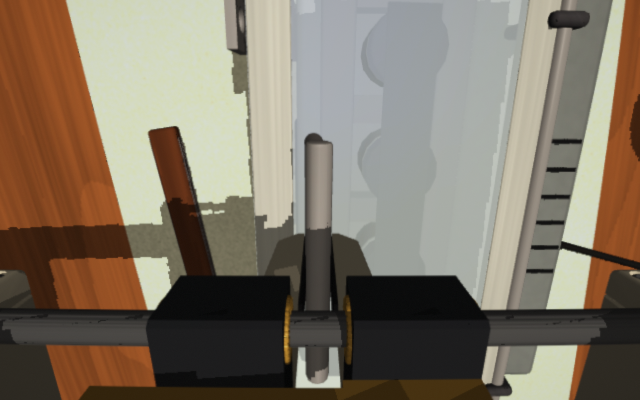

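Call:
servo_tool(targets=[0,-0.1,0.15,0,0,0,0,-0.1,0.3,0,0,0,0,-0.15,0.4,0,0,0,0,-0.15,0.5,0,0,0,0,-0.15,0.5,0,0,0])

```text
t: 33.3
tcp_pos: [0.5221, 0.0335, 0.1578]
tcp_rot: [[0.094, 0.996, -0.006], [0.996, -0.094, 0.002], [0.001, -0.006, -1.0]]
wrist_force: [-6.0, 1.5, -0.6]
width: 0.0112
```

Call:
servo_tool(targets=[0,0,0.1,0,0,0,0,0,0.15,0,0,0,0,0,0.2,0,0,0,0,0,0.2,0,0,0])

```text
t: 33.7
tcp_pos: [0.5214, 0.0336, 0.1555]
tcp_rot: [[0.094, 0.996, -0.008], [0.996, -0.094, 0.002], [0.001, -0.008, -1.0]]
wrist_force: [-5.2, 2.4, 0.6]
width: 0.011
```

Run:
```python
from h import *
ins();theta(.0799)
```

```text
shaker tcp -0.052 0.0018 0.1555 F [-5.2  2.4  0.6] w 0.011 t 33.7
theta -0.0007 r 0.1386 (.1366)
```

Call:
servo_tool(targets=[0,-0.05,0.1,0,0,0,0,-0.1,0.2,0,0,0,0,-0.1,0.3,0,0,0,0,-0.1,0.3,0,0,0])

```text
t: 34.1
tcp_pos: [0.5205, 0.0337, 0.1528]
tcp_rot: [[0.094, 0.996, -0.007], [0.996, -0.094, 0.002], [0.001, -0.007, -1.0]]
wrist_force: [-3.8, 1.6, 2.3]
width: 0.0115
```

Run:
```python
from h import *
ins()
c,im=shot("side","d19");c2,im2=shot("scene","s19")
a=cv2.resize(im[130:250,240:400,::-1],None,fx=4,fy=4);cv2.imwrite("pics/d19z.png",a)
```

```text
shaker tcp -0.0529 0.0017 0.1528 F [-3.8  1.6  2.3] w 0.0115 t 34.1
```

View pics/d19z.png

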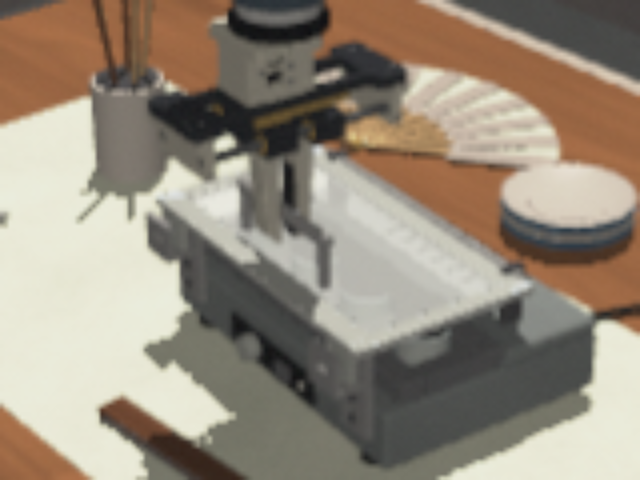

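Call:
servo_tool(targets=[0,0,0.1,0,0,0,0,0,0.2,0,0,0,0,0,0.3,0,0,0,0,0,0.3,0,0,0])

```text
t: 34.6
tcp_pos: [0.5206, 0.0337, 0.1525]
tcp_rot: [[0.093, 0.996, -0.006], [0.996, -0.093, 0.001], [0.001, -0.006, -1.0]]
wrist_force: [-10.7, 1.5, 20.4]
width: 0.0112
```

Call:
servo_tool(targets=[0,0,0.1,0,0,0,0,0,0.2,0,0,0,0,0,0.3,0,0,0,0,0,0.3,0,0,0])

```text
t: 35.0
tcp_pos: [0.5206, 0.0337, 0.1525]
tcp_rot: [[0.093, 0.996, -0.004], [0.996, -0.093, 0.001], [0.0, -0.004, -1.0]]
wrist_force: [-12.7, 2.5, 22.7]
width: 0.0113
```

Call:
servo_tool(targets=[0,0,0,0,0,0,0,0,0,0,0,0,0,0,0,0,0,0,0,0,0,0,0,0], hand=3.5)

```text
t: 35.4
tcp_pos: [0.5209, 0.0335, 0.1522]
tcp_rot: [[0.093, 0.996, -0.004], [0.996, -0.093, 0.001], [0.0, -0.004, -1.0]]
wrist_force: [0.7, 0.2, -0.1]
width: 0.0341
```

Call:
servo_tool(targets=[0,0,-2,0,0,0,0,0,-5,0,0,0,0,0,-9,0,0,0,0,0,-13,0,0,0,0,0,-17,0,0,0])

```text
t: 35.9
tcp_pos: [0.5215, 0.0332, 0.3233]
tcp_rot: [[0.093, 0.996, -0.004], [0.996, -0.093, 0.001], [0.0, -0.004, -1.0]]
wrist_force: [0.4, 0.2, -0.1]
width: 0.0349
```

Run:
```python
from h import *
ins()
c,im=shot("side","d20");c2,im2=shot("scene","s20")
c3,im3=shot("wrist","w20")
a=cv2.resize(im[130:250,240:400,::-1],None,fx=4,fy=4);cv2.imwrite("pics/d20z.png",a)
a=cv2.resize(im2[160:290,230:370,::-1],None,fx=4,fy=4);cv2.imwrite("pics/s20z.png",a)
B=[det(n,"cover_bar")[0][0] for n in("scene","side")];P=tri([(c2,B[0]),(c,B[1])]);print(B,P)
```

```text
shaker tcp -0.0518 0.0014 0.3233 F [ 0.4  0.2 -0.1] w 0.0349 t 35.9
[[318.0, 199.1], [329.9, 209.3]] [ 0.53020373 -0.03318953  0.08603524]
```

View pics/d20z.png

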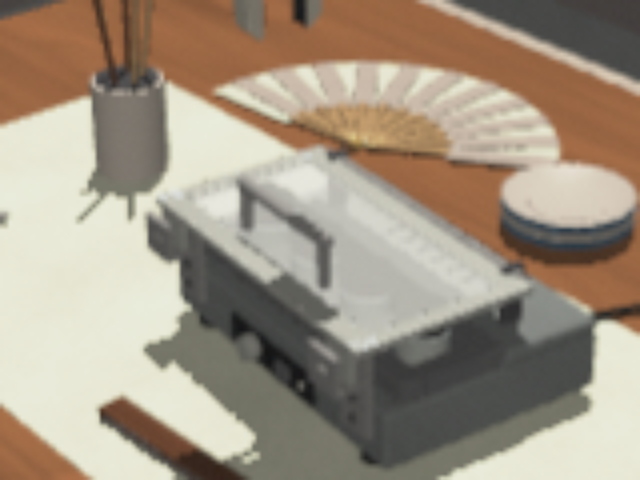

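View pics/w20.png

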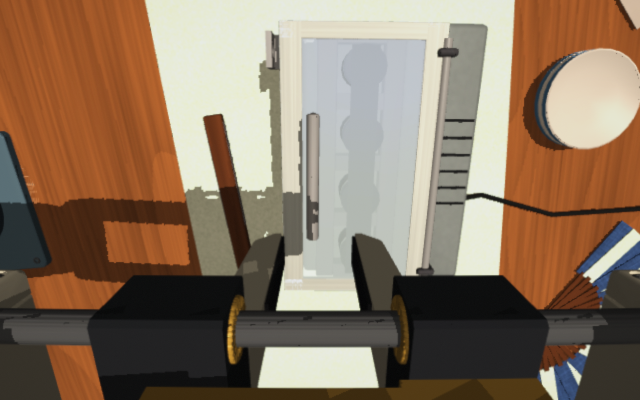

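Run:
```python
from h import *
to([.44,.40,.22],np.pi-.07)
```

```text
MOVE [ 35.75 -11.47  10.18] [ -0.2   -0.23 -91.34]
```

Call:
servo_tool(targets=[3.5,-2,0,0,0,-8.5,7.5,-4,0,0,0,-17,12,-6,1,0,0,-25.5,16,-8,2,0,0,-34,20,-10,3,0,0,-42.5], hand=5)

```text
t: 36.65
tcp_pos: [0.4386, 0.243, 0.2892]
tcp_rot: [[-0.608, 0.794, -0.008], [0.794, 0.608, -0.0], [0.005, -0.007, -1.0]]
wrist_force: [-0.2, 0.9, 0.9]
width: 0.0504
```

Run:
```python
from h import *
to([.44,.40,.2],np.pi-.07)
```

```text
MOVE [12.33  9.73  8.91] [ -0.24  -0.41 -48.51]
```

Call:
servo_tool(targets=[3,2.4,2,0,0,-8.5,6,4.8,4,0,0,-17,9,7,6,0,0,-25.5,12.3,9.7,8.9,0,0,-34,12.3,9.7,8.9,0,0,-42.5])

```text
t: 37.15
tcp_pos: [0.4363, 0.4019, 0.1927]
tcp_rot: [[-0.986, 0.165, -0.018], [0.165, 0.986, -0.005], [0.017, -0.008, -1.0]]
wrist_force: [0.1, -1.1, 0.6]
width: 0.05
```

Run:
```python
from h import *
st();to([.437,.422,.1],np.pi-.07)
```

```text
t 37.15 tcp [0.4363 0.4019 0.1927] w 0.05 F [ 0.1 -1.1  0.6]
[[-0.9862  0.1645 -0.0181]
 [ 0.1646  0.9863 -0.0047]
 [ 0.0171 -0.0076 -0.9998]]
MOVE [0.11 2.07 9.26] [-0.39 -1.   -5.46]
```

Call:
servo_tool(targets=[0.1,2,4,0,-1,-5.5,0.1,2,8,0,-1,-5.5,0.1,2,9,0,-1,-5.5,0.1,2,9,0,-1,-5.5,0.1,2,9,0,-1,-5.5])

```text
t: 37.65
tcp_pos: [0.4377, 0.4213, 0.1036]
tcp_rot: [[-0.998, 0.07, 0.0], [0.07, 0.998, -0.006], [-0.0, -0.006, -1.0]]
wrist_force: [0.1, -0.6, 0.2]
width: 0.0498
```

Run:
```python
from h import *
st();c,im=shot("wrist","w21")
for n,z in(("pin1",.008),("pin1_tip",.008)):
  for p,q in det("wrist",n,pm=.2): print(n,np.round(p,1),round(q,2),onz(c,p,z).round(4))
```

```text
t 37.65 tcp [0.4377 0.4213 0.1036] w 0.0498 F [ 0.1 -0.6  0.2]
[[-9.975e-01  7.000e-02  1.000e-04]
 [ 7.000e-02  9.975e-01 -6.200e-03]
 [-5.000e-04 -6.200e-03 -1.000e+00]]
pin1_tip [320.3 272.9] 0.9 [0.499  0.4183 0.008 ]
```

View pics/w21.png

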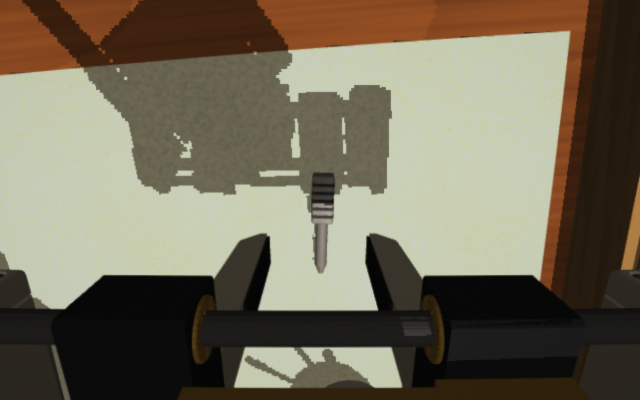

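Run:
```python
from h import *
im=cv2.imread("pics/w21.png")
s=dict(tcp_pos=np.array([.4377,.4213,.1036]),tcp_rot=observe()["tcp_rot"])
s["tcp_rot"]=np.array([[-.9975,.07,.0001],[.07,.9975,-.0062],[-.0005,-.0062,-1]])
c=cam("wrist",s)
for p,z in(((320.3,272.9),.008),((323.3,174),.016),((321,222),.008),((321.5,200),.016)):print(onz(c,p,z).round(4))
cv2.imwrite("pics/w21z.png",cv2.resize(im[150:290,270:370],None,fx=5,fy=5,interpolation=cv2.INTER_NEAREST))
```

```text
[0.499  0.4184 0.008 ]
[0.4163 0.4261 0.016 ]
[0.4556 0.4219 0.008 ]
[0.4355 0.4236 0.016 ]
```

View pics/w21z.png

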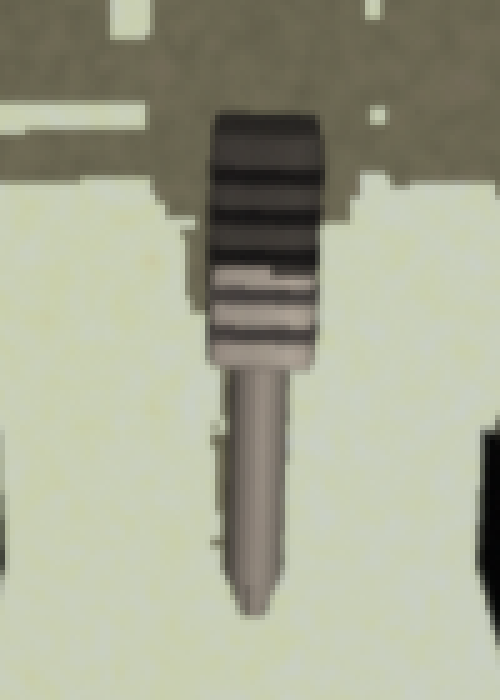

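Run:
```python
from h import *
st();to([.437,.424,.017],np.pi-.09)
```

```text
t 37.8 tcp [0.4384 0.4218 0.1049] w 0.05 F [ 0.5  0.3 -0.4]
[[-0.9975  0.07    0.0026]
 [ 0.07    0.9975 -0.0045]
 [-0.0029 -0.0043 -1.    ]]
MOVE [0.18 0.25 8.79] [-0.25  0.17  1.14]
```

Call:
servo_tool(targets=[0.2,0.25,3,0,0,1.1,0.2,0.25,6,0,0,1.1,0.2,0.25,8,0,0,1.1,0.2,0.25,8.2,0,0,1.1,0.2,0.25,8.2,0,0,1.1])

```text
t: 38.3
tcp_pos: [0.4375, 0.4242, 0.024]
tcp_rot: [[-0.996, 0.09, 0.004], [0.09, 0.996, -0.004], [-0.004, -0.003, -1.0]]
wrist_force: [0.8, 0.0, -0.3]
width: 0.0498
```

Run:
```python
from h import *
st();to([.437,.424,.0165],np.pi-.09);shot("wrist","w22")
```

```text
t 38.3 tcp [0.4375 0.4242 0.024 ] w 0.0498 F [ 0.8  0.  -0.3]
[[-0.996   0.0895  0.0036]
 [ 0.0895  0.996  -0.0038]
 [-0.0039 -0.0034 -1.    ]]
MOVE [ 0.05 -0.03  0.75] [-0.2   0.23  0.02]
```

View pics/w22.png

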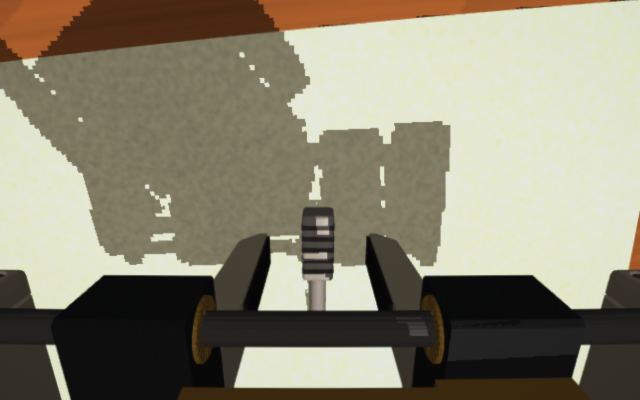

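Call:
servo_tool(targets=[0.05,0,0.75,-0.2,0.2,0,0.05,0,0.75,-0.2,0.2,0,0.05,0,0.75,-0.2,0.2,0])

```text
t: 38.65
tcp_pos: [0.4378, 0.4248, 0.0177]
tcp_rot: [[-0.996, 0.09, 0.002], [0.09, 0.996, 0.001], [-0.002, 0.002, -1.0]]
wrist_force: [-0.4, 0.3, 0.6]
width: 0.0504
```

Run:
```python
from h import *
st();to([.437,.424,.0165],np.pi-.09)
```

```text
t 38.65 tcp [0.4378 0.4248 0.0177] w 0.0504 F [-0.4  0.3  0.6]
[[-0.996   0.0895  0.0024]
 [ 0.0895  0.996   0.0013]
 [-0.0023  0.0015 -1.    ]]
MOVE [ 0.07 -0.08  0.12] [0.09 0.13 0.02]
```

Call:
servo_tool(targets=[0,0,0,0,0,0,0,0,0,0,0,0,0,0,0,0,0,0,0,0,0,0,0,0,0,0,0,0,0,0], hand=0.8, squeeze=40)

```text
t: 39.15
tcp_pos: [0.4378, 0.4248, 0.0177]
tcp_rot: [[-0.996, 0.09, 0.002], [0.09, 0.996, 0.001], [-0.002, 0.001, -1.0]]
wrist_force: [-0.4, 0.5, -0.4]
width: 0.0154
```

Call:
servo_tool(targets=[0,0,0,0,0,0,0,0,0,0,0,0,0,0,0,0,0,0])

```text
t: 39.45
tcp_pos: [0.4378, 0.4248, 0.0177]
tcp_rot: [[-0.996, 0.09, 0.002], [0.09, 0.996, 0.001], [-0.002, 0.001, -1.0]]
wrist_force: [-0.0, 0.5, -0.1]
width: 0.0159
```

Call:
servo_tool(targets=[0,0,-4,0,0,0,0,0,-9,0,0,0,0,0,-14,0,0,0,0,0,-18,0,0,0,0,0,-18,0,0,0])

```text
t: 39.95
tcp_pos: [0.4402, 0.4266, 0.2048]
tcp_rot: [[-0.996, 0.089, 0.013], [0.089, 0.996, 0.008], [-0.012, 0.009, -1.0]]
wrist_force: [-0.2, -0.4, 0.1]
width: 0.0155
```

Run:
```python
from h import *
st();c,im=shot("wrist","w23")
to([.53,.15,.2],np.pi+YAW)
```

```text
t 39.95 tcp [0.4402 0.4266 0.2048] w 0.0155 F [-0.2 -0.4  0.1]
[[-0.9959  0.0892  0.0127]
 [ 0.0893  0.996   0.0082]
 [-0.0119  0.0093 -0.9999]]
MOVE [-11.54 -26.64   0.05] [0.34 0.44 0.26]
```

View pics/w23.png

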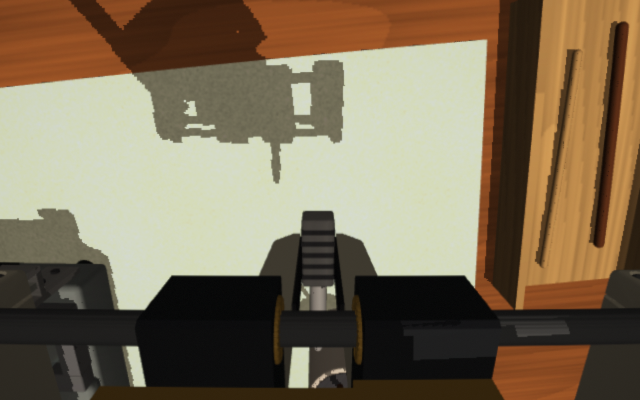

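Call:
servo_tool(targets=[-1,-5,0,0,0,0,-2.5,-10,0,0,0,0,-5,-15,0,0,0,0,-7.5,-20,0,0,0,0,-10,-25,0,0,0,0])

```text
t: 40.5
tcp_pos: [0.5078, 0.1844, 0.1985]
tcp_rot: [[-0.996, 0.089, 0.005], [0.089, 0.996, 0.005], [-0.004, 0.005, -1.0]]
wrist_force: [1.6, 0.0, -2.2]
width: 0.0156
```

Run:
```python
from h import *
to([.53,.15,.2],np.pi+YAW)
```

```text
MOVE [-2.52 -3.23 -0.15] [0.29 0.25 0.28]
```

Call:
servo_tool(targets=[-2.5,-3.2,0,0.3,0.2,0.3,-2.5,-3.2,0,0.3,0.2,0.3,-2.5,-3.2,0,0.3,0.2,0.3,-2.5,-3.2,0,0.3,0.2,0.3,-2.5,-3.2,0,0.3,0.2,0.3])

```text
t: 41.0
tcp_pos: [0.5288, 0.1516, 0.1979]
tcp_rot: [[-0.996, 0.092, -0.001], [0.092, 0.996, 0.0], [0.001, 0.0, -1.0]]
wrist_force: [0.3, -0.4, -1.2]
width: 0.0157
```

Run:
```python
from h import *
s=st();c,im=shot("wrist","w24")
for p,q in det("wrist","hole_left",pm=.2): print(np.round(p,1),round(q,2),onz(c,p,.1).round(4))
overlay(c,im,C,YAW,"o24",(180,120,460,260),5 if 0 else 2,hx=-.08)
import pickle;pickle.dump((c,im),open("w24.pkl","wb"))
cv2.imwrite("pics/z24.png",cv2.resize(im[80:260,200:440,::-1],None,fx=3.3,fy=3.3,interpolation=cv2.INTER_CUBIC))
```

```text
t 41.0 tcp [0.5288 0.1516 0.1979] w 0.0157 F [ 0.3 -0.4 -1.2]
[[-9.957e-01  9.240e-02 -6.000e-04]
 [ 9.240e-02  9.957e-01  1.000e-04]
 [ 6.000e-04  0.000e+00 -1.000e+00]]
[315.7 165.7] 0.75 [0.5032 0.1524 0.1   ]
```

View pics/w24.png

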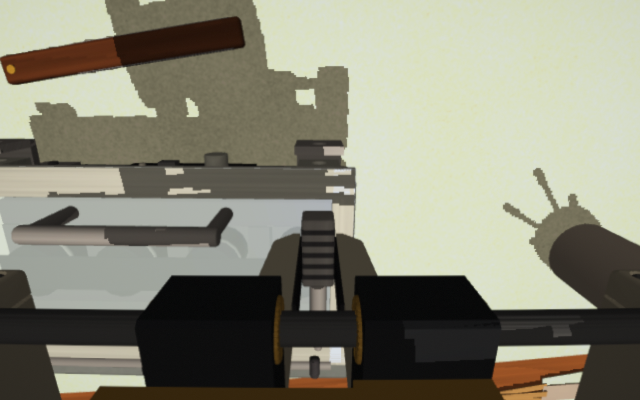

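View pics/z24.png

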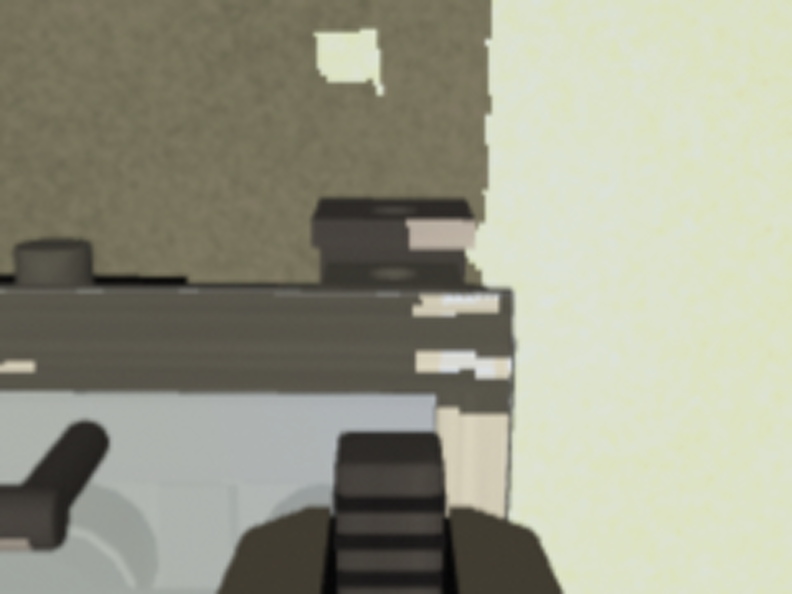

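Run:
```python
from h import *
import pickle
c,im=pickle.load(open("w24.pkl","rb"))
f=lambda x,y:((x+.5)/3.3-.5+200,(y+.5)/3.3-.5+80)
def S(P):
    d=P[:2]-np.array(C);return np.round([d@[np.cos(YAW),np.sin(YAW)],d@[-np.sin(YAW),np.cos(YAW)]],4)
for p,z in((f(312,220),.113),(f(475,218),.113),(f(314,248),.113),(f(473,248),.113),(f(391,210),.1),(f(392,273),.1),(f(512,290),.13),(f(320,283),.113),(f(466,283),.113)):
    P=onz(c,p,z);print(np.round(p,1),P.round(4),S(P))
print(S(onz(c,(f(388,436)[0],f(388,436)[1]),.196)))
```

```text
[294.2 146.3] [0.4857 0.1394 0.113 ] [-0.0975  0.1037]
[343.6 145.7] [0.4884 0.1731 0.113 ] [-0.098   0.1375]
[294.8 154.8] [0.4915 0.1391 0.113 ] [-0.0916  0.104 ]
[343.  154.8] [0.4946 0.1722 0.113 ] [-0.0917  0.1372]
[318.1 143.3] [0.487  0.1557 0.1   ] [-0.0977  0.1201]
[318.4 162.4] [0.5009 0.1547 0.1   ] [-0.0837  0.1203]
[354.8 167.5] [0.5004 0.1783 0.13  ] [-0.0864  0.1438]
[296.6 165.4] [0.499  0.1396 0.113 ] [-0.0842  0.1051]
[340.9 165.4] [0.5019 0.1702 0.113 ] [-0.0842  0.1359]
[-0.0796  0.1196]
```

Run:
```python
from h import *
ins();to(sh(C,YAW,(-.19,.1204,.2)),np.pi+YAW)
```

```text
shaker tcp -0.0553 0.1199 0.1983 F [ 0.7 -0.5 -1.3] w 0.0154 t 41.1
MOVE [13.47  0.07 -0.17] [0.   0.02 0.1 ]
```

Call:
servo_tool(targets=[4,0,0,0,0,0.1,9,0,0,0,0,0.1,13.5,0.1,1,0,0,0.1,13.5,0.1,5,0,0,0.1,13.5,0.1,7,0,0,0.1])

```text
t: 41.6
tcp_pos: [0.3924, 0.1659, 0.1273]
tcp_rot: [[-0.996, 0.091, 0.001], [0.091, 0.996, 0.0], [-0.001, 0.0, -1.0]]
wrist_force: [-0.1, 0.1, -0.5]
width: 0.0156
```

Run:
```python
from h import *
ins();to(sh(C,YAW,(-.185,.1204,.1097)),np.pi+YAW)
```

```text
shaker tcp -0.1929 0.1213 0.1273 F [-0.1  0.1 -0.5] w 0.0156 t 41.6
MOVE [-0.79 -0.09  1.76] [0.01 0.03 0.15]
```

Call:
servo_tool(targets=[-0.8,-0.1,1.5,0,0,0.15,-0.8,-0.1,1.75,0,0,0.15,-0.8,-0.1,1.75,0,0,0.15,-0.8,-0.1,1.75,0,0,0.15])

```text
t: 42.0
tcp_pos: [0.4007, 0.1645, 0.1106]
tcp_rot: [[-0.996, 0.093, 0.002], [0.093, 0.996, 0.0], [-0.002, 0.0, -1.0]]
wrist_force: [0.4, -0.3, -0.2]
width: 0.0156
```

Run:
```python
from h import *
st();ins();to(sh(C,YAW,(-.175,.1204,.1097)),np.pi+YAW)
for n in("side","scene"):
  c,im=shot(n,n+"25")
  for t in ("pin1_tip","hole_left"):
    for p,q in det(n,t,pm=.2):print(n,t,np.round(p,1),round(q,2))
  h=proj(c,sh(C,YAW,(-.08,.12,.1)));print("model hole",h.round(1),"model tip",proj(c,sh(C,YAW,(-.124,.1204,.1))).round(1))
  x,y=np.int32(h);cv2.imwrite(f"pics/{n}25z.png",cv2.resize(im[y-40:y+40,x-55:x+55,::-1],None,fx=6,fy=6,interpolation=cv2.INTER_CUBIC))
```

```text
t 42.0 tcp [0.4007 0.1645 0.1106] w 0.0156 F [ 0.4 -0.3 -0.2]
[[-9.956e-01  9.330e-02  1.800e-03]
 [ 9.330e-02  9.956e-01  2.000e-04]
 [-1.800e-03  4.000e-04 -1.000e+00]]
shaker tcp -0.1845 0.1207 0.1106 F [ 0.4 -0.3 -0.2] w 0.0156 t 42.0
MOVE [-0.95 -0.03  0.1 ] [0.02 0.1  0.03]
side pin1_tip [272.  171.4] 0.59
side pin1_tip [270.6 194.5] 0.55
side hole_left [287.2 187.8] 0.98
model hole [283.5 186.7] model tip [271.7 190.5]
scene pin1_tip [330.2 181.1] 0.6
scene pin1_tip [352.6 246.5] 0.49
scene hole_left [306.2 132.3] 0.68
scene hole_left [336.3 245.7] 0.65
model hole [333.4 248.1] model tip [349.7 247.5]
```

View pics/side25z.png

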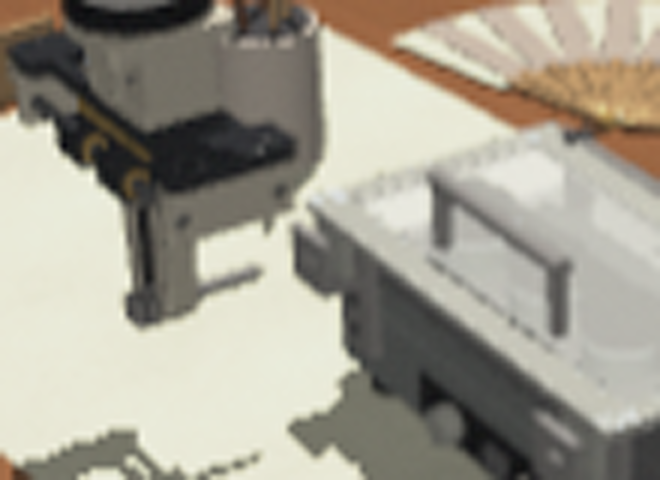

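View pics/scene25z.png

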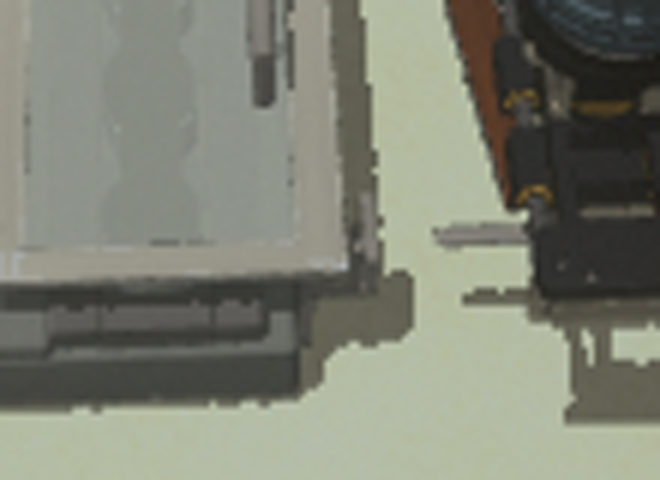

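Call:
servo_tool(targets=[-1,0,0.1,0,0,0,-1.8,0,0.1,0,0,0,-1.8,0,0.1,0,0,0,-1.8,0,0.1,0,0,0])

```text
t: 42.7
tcp_pos: [0.4187, 0.1624, 0.1091]
tcp_rot: [[-0.996, 0.094, 0.001], [0.094, 0.996, 0.0], [-0.001, 0.0, -1.0]]
wrist_force: [-0.4, 0.2, -1.0]
width: 0.0157
```

Run:
```python
from h import *
ins();to(sh(C,YAW,(-.155,.1204,.1097)),np.pi+YAW)
```

```text
shaker tcp -0.1663 0.1203 0.1091 F [-0.4  0.2 -1. ] w 0.0157 t 42.7
MOVE [-1.13  0.01 -0.06] [ 0.01  0.05 -0.03]
```

Call:
servo_tool(targets=[-0.5,0,-0.05,0,0,0,-1,0,-0.05,0,0,0,-1.3,0,-0.05,0,0,0,-1.3,0,-0.05,0,0,0])

```text
t: 43.1
tcp_pos: [0.4322, 0.1611, 0.1097]
tcp_rot: [[-0.996, 0.095, 0.001], [0.095, 0.996, 0.0], [-0.001, 0.0, -1.0]]
wrist_force: [-0.6, -0.8, -1.1]
width: 0.0155
```

Run:
```python
from h import *
ins();to(sh(C,YAW,(-.143,.1204,.1097)),np.pi+YAW)
```

```text
shaker tcp -0.1528 0.1203 0.1097 F [-0.6 -0.8 -1.1] w 0.0155 t 43.1
MOVE [-0.98  0.01 -0.  ] [ 0.01  0.08 -0.04]
```

Call:
servo_tool(targets=[-0.4,0,0,0,0,0,-0.8,0,0,0,0,0,-1.2,0,0,0,0,0,-1.4,0,0,0,0,0,-1.4,0,0,0,0,0])

```text
t: 43.6
tcp_pos: [0.4465, 0.1597, 0.1097]
tcp_rot: [[-0.996, 0.095, 0.001], [0.095, 0.996, 0.0], [-0.001, 0.0, -1.0]]
wrist_force: [0.0, 0.1, -0.4]
width: 0.0157
```

Run:
```python
from h import *
ins();to(sh(C,YAW,(-.115,.1204,.1097)),np.pi+YAW)
```

```text
shaker tcp -0.1384 0.1202 0.1097 F [ 0.   0.1 -0.4] w 0.0157 t 43.6
MOVE [-2.34  0.02 -0.  ] [ 0.02  0.08 -0.05]
```

Call:
servo_tool(targets=[-0.4,0,0,0,0,0,-0.8,0,0,0,0,0,-1.2,0,0,0,0,0,-1.6,0,0,0,0,0,-1.9,0,0,0,0,0])

```text
t: 44.1
tcp_pos: [0.4659, 0.1578, 0.1097]
tcp_rot: [[-0.995, 0.095, 0.002], [0.095, 0.996, 0.0], [-0.002, 0.0, -1.0]]
wrist_force: [0.1, -0.2, -0.2]
width: 0.0157
```

Call:
servo_tool(targets=[-0.2,0,0,0,0,0,-0.3,0,0,0,0,0,-0.4,0,0,0,0,0,-0.5,0,0,0,0,0])

```text
t: 44.5
tcp_pos: [0.4706, 0.1574, 0.1096]
tcp_rot: [[-0.996, 0.095, 0.001], [0.095, 0.996, 0.0], [-0.001, 0.0, -1.0]]
wrist_force: [-2.5, 0.8, -0.1]
width: 0.0154
```

Run:
```python
from h import *
ins()
```

```text
shaker tcp -0.1141 0.1202 0.1096 F [-2.5  0.8 -0.1] w 0.0154 t 44.5
```

Contact is beginning exactly at the home position; push a little more.

Call:
servo_tool(targets=[-0.1,0,0,0,0,0,-0.2,0,0,0,0,0,-0.2,0,0,0,0,0])

```text
t: 44.8
tcp_pos: [0.4707, 0.1573, 0.1092]
tcp_rot: [[-0.996, 0.095, -0.003], [0.095, 0.996, 0.0], [0.003, -0.0, -1.0]]
wrist_force: [-5.6, 0.9, 1.8]
width: 0.0159
```

Call:
servo_tool(targets=[-0.1,0,0,0,0,0,-0.1,0,0,0,0,0])

```text
t: 45.0
tcp_pos: [0.4707, 0.1573, 0.109]
tcp_rot: [[-0.996, 0.095, -0.005], [0.095, 0.996, 0.0], [0.005, -0.0, -1.0]]
wrist_force: [-5.1, 0.6, 0.6]
width: 0.0155
```

Home. Release and rise, backing off.

Call:
servo_tool(targets=[0,0,0,0,0,0,0,0,0,0,0,0,0,0,0,0,0,0,0,0,0,0,0,0], hand=4)

```text
t: 45.4
tcp_pos: [0.4714, 0.1573, 0.1092]
tcp_rot: [[-0.996, 0.095, -0.004], [0.095, 0.996, 0.0], [0.004, -0.0, -1.0]]
wrist_force: [0.4, 0.3, 0.1]
width: 0.039
```

Call:
servo_tool(targets=[0.2,0,-2,0,0,0,0.5,0,-6,0,0,0,1,0,-10,0,0,0,1,0,-13,0,0,0,1,0,-13,0,0,0])

```text
t: 45.9
tcp_pos: [0.4647, 0.1585, 0.244]
tcp_rot: [[-0.996, 0.095, 0.006], [0.095, 0.996, 0.001], [-0.006, 0.002, -1.0]]
wrist_force: [1.2, 0.8, 0.7]
width: 0.0398
```

Run:
```python
from h import *
ins();c,im=shot("wrist","w26");to([.46,-.42,.25],np.pi)
c,im=shot("side","d26");cv2.imwrite("pics/d26z.png",cv2.resize(im[130:250,240:400,::-1],None,fx=4,fy=4))
for t in("pin1","pin1_tip"):
    for p,q in det("side",t,pm=.2):print(t,np.round(p,1),round(q,2),onz(c,p,.008).round(4))
```

```text
shaker tcp -0.1202 0.1208 0.244 F [1.2 0.8 0.7] w 0.0398 t 45.9
MOVE [ -5.13 -57.61  -0.9 ] [ 0.05  0.1  -5.43]
pin1 [329.5 212.1] 0.61 [0.6117 0.0492 0.008 ]
pin1 [288.7 189.1] 0.53 [0.6026 0.2656 0.008 ]
pin1 [277.6 191.5] 0.44 [0.5618 0.2777 0.008 ]
pin1 [412.9 307.2] 0.42 [ 0.4748 -0.4339  0.008 ]
pin1_tip [286.5 189.3] 0.56 [0.5957 0.2697 0.008 ]
```

View pics/w26.png

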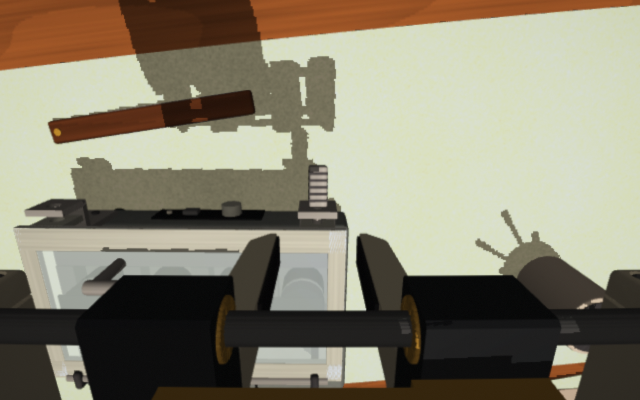

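View pics/d26z.png

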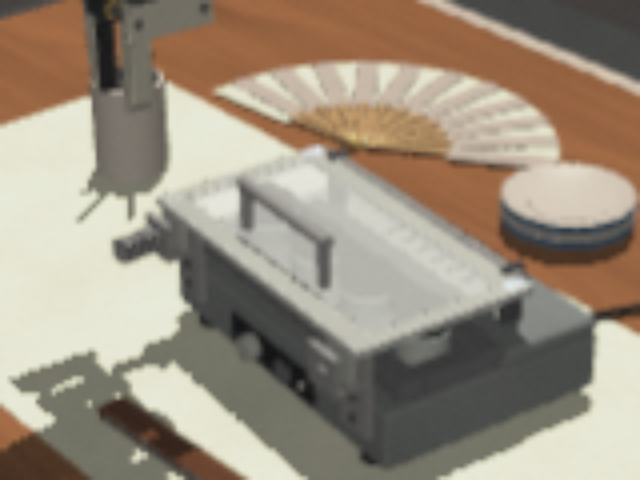

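Call:
servo_tool(targets=[-0.4,-5,0,0,0,0,-0.9,-10,0,0,0,0,-1.3,-15,0,0,0,0,-1.8,-20,0,0,0,0,-2.2,-25,0,0,0,0], hand=5)

```text
t: 46.6
tcp_pos: [0.4584, -0.0933, 0.2362]
tcp_rot: [[-0.995, 0.095, -0.009], [0.095, 0.996, 0.001], [0.009, 0.001, -1.0]]
wrist_force: [1.3, 0.7, -0.5]
width: 0.05
```

Call:
servo_tool(targets=[-0.4,-5,0,0,0,0,-0.9,-10,0,0,0,0,-1.3,-15,0,0,0,0,-1.8,-20,0,0,0,0,-2.2,-25,0,0,0,0])

```text
t: 47.1
tcp_pos: [0.4557, -0.3432, 0.2338]
tcp_rot: [[-0.995, 0.095, -0.011], [0.095, 0.995, 0.004], [0.011, 0.003, -1.0]]
wrist_force: [0.3, 0.1, 0.0]
width: 0.0495
```

Run:
```python
from h import *
st();to([.465,-.43,.15],np.pi+.2)
```

```text
t 47.1 tcp [ 0.4557 -0.3432  0.2338] w 0.0495 F [0.3 0.1 0. ]
[[-0.9954  0.095  -0.0106]
 [ 0.0949  0.9955  0.004 ]
 [ 0.011   0.003  -0.9999]]
MOVE [-1.84 -8.57  8.34] [  0.26  -0.6  -16.91]
```

Call:
servo_tool(targets=[-1,-4,3,0,0,-8.5,-1.8,-8.6,6,0,-0.6,-16,-1.8,-8.6,8,0,-0.6,-17,-1.8,-8.6,8,0,-0.6,-17,-1.8,-8.6,8,0,-0.6,-17])

```text
t: 47.6
tcp_pos: [0.4639, -0.4292, 0.1518]
tcp_rot: [[-0.98, -0.199, -0.003], [-0.199, 0.98, 0.008], [0.001, 0.008, -1.0]]
wrist_force: [-0.5, -0.3, 1.1]
width: 0.0501
```

Run:
```python
from h import *
import pickle
st();c,im=shot("wrist","w27");pickle.dump((c,im),open("w27.pkl","wb"))
for n,z in(("pin1",.008),("pin1_tip",.008)):
  for p,q in det("wrist",n,pm=.2): print(n,np.round(p,1),round(q,2),onz(c,p,z).round(4))
```

```text
t 47.6 tcp [ 0.4639 -0.4292  0.1518] w 0.0501 F [-0.5 -0.3  1.1]
[[-0.98   -0.199  -0.0026]
 [-0.1991  0.98    0.0081]
 [ 0.001   0.0084 -1.    ]]
pin1 [315.9 202.7] 0.7 [ 0.4815 -0.4265  0.008 ]
```

View pics/w27.png

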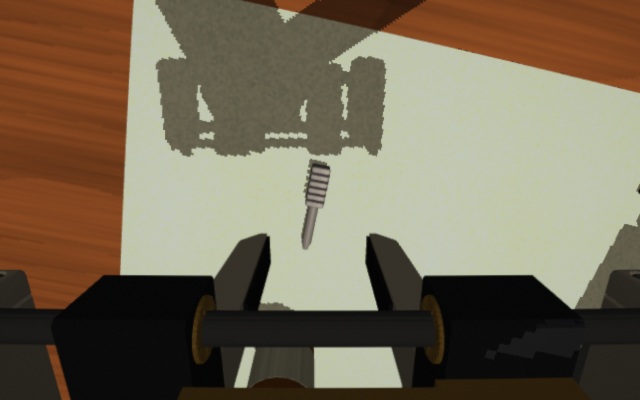

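Run:
```python
from h import *
import pickle
c,im=pickle.load(open("w27.pkl","rb"))
cv2.imwrite("pics/z27.png",cv2.resize(im[150:260,270:370,::-1],None,fx=6,fy=6,interpolation=cv2.INTER_NEAREST))
t=onz(c,(305.3,247.5),.008);r=onz(c,(319.5,163.5),.016);print(t,r,np.arctan2(*(t-r)[[1,0]]))
```

```text
[ 0.52647364 -0.42755266  0.008     ] [ 0.44431712 -0.43093547  0.016     ] 0.04115186660251716
```

View pics/z27.png

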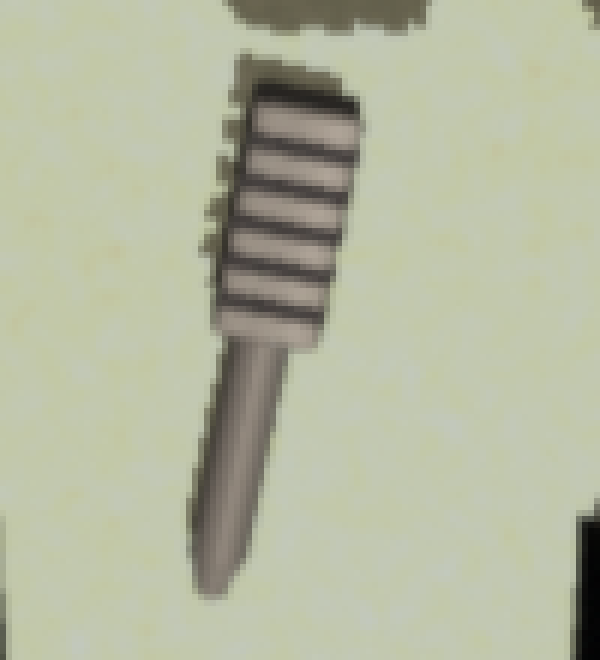

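Run:
```python
from h import *
import pickle
c,im=pickle.load(open("w27.pkl","rb"))
t=onz(c,(305.0,249),.008);r=onz(c,(321.2,165.5),.016);f=onz(c,(314.4,206.5),.016)
print(t,r,f,np.arctan2(*(t-r)[[1,0]]),np.arctan2(*(f-r)[[1,0]]))
h=.03;g=t-np.array([np.cos(h),np.sin(h),0])*.062;print(g,(r+f)/2)
to([*((r+f)[:2]/2),.06],np.pi+.025)
```

```text
[ 0.52803339 -0.42753831  0.008     ] [ 0.44571684 -0.42918469  0.016     ] [ 0.4826409  -0.42765627  0.016     ] 0.01999786255555908 0.041369975664687884
[ 0.46606129 -0.42939804  0.008     ] [ 0.46417887 -0.42842048  0.016     ]
MOVE [0.11 0.13 9.5 ] [ 0.16  0.09 10.16]
```

Call:
servo_tool(targets=[0.05,0.1,3,0,0,8,0.05,0.1,7,0,0,10.2,0.05,0.1,9.2,0,0,10.2,0.05,0.1,9.2,0,0,10.2,0.05,0.1,9.2,0,0,10.2])

```text
t: 48.25
tcp_pos: [0.4657, -0.4286, 0.0647]
tcp_rot: [[-1.0, -0.025, 0.002], [-0.025, 1.0, 0.001], [-0.002, 0.001, -1.0]]
wrist_force: [-0.0, 0.1, 0.3]
width: 0.0498
```

Run:
```python
from h import *
import pickle
st();c,im=shot("wrist","w28");pickle.dump((c,im),open("w28.pkl","wb"))
cv2.imwrite("pics/z28.png",cv2.resize(im[150:310,250:390,::-1],None,fx=4,fy=4,interpolation=cv2.INTER_NEAREST))
st()
```

```text
t 48.25 tcp [ 0.4657 -0.4286  0.0647] w 0.0498 F [-0.   0.1  0.3]
[[-0.9997 -0.0253  0.0023]
 [-0.0253  0.9997  0.0014]
 [-0.0023  0.0013 -1.    ]]
t 48.3 tcp [ 0.466  -0.4293  0.0654] w 0.0499 F [ 0.9 -0.3 -0.7]
[[-9.997e-01 -2.510e-02  3.400e-03]
 [-2.510e-02  9.997e-01 -0.000e+00]
 [-3.400e-03 -1.000e-04 -1.000e+00]]
```

View pics/z28.png

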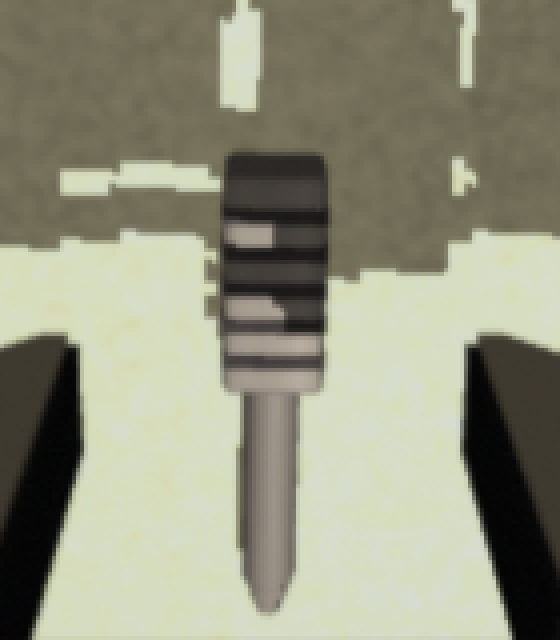

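Run:
```python
from h import *
import pickle
c,im=pickle.load(open("w28.pkl","rb"))
t=onz(c,(316.9,302.9),.008);r=onz(c,(318.9,190),.016);f=onz(c,(318,247.5),.016);print(t,r,f,np.arctan2(*(t-r)[[1,0]]))
to([t[0]-.0625,-.4287,.0175],np.pi+.03)
```

```text
[ 0.52858044 -0.42772954  0.008     ] [ 0.44464455 -0.42855673  0.016     ] [ 0.48252601 -0.42814144  0.016     ] 0.009854670006808893
MOVE [0.01 0.06 4.79] [-0.01  0.19 -0.28]
```

Call:
servo_tool(targets=[0,0.08,2,0,0.2,0.6,0,0.08,4,0,0.2,0.6,0,0.08,4.8,0,0.2,0.6,0,0.08,4.8,0,0.2,0.6,0,0.08,4.8,0,0.2,0.6])

```text
t: 48.8
tcp_pos: [0.4668, -0.4293, 0.019]
tcp_rot: [[-1.0, -0.015, 0.001], [-0.015, 1.0, -0.002], [-0.001, -0.002, -1.0]]
wrist_force: [0.7, 0.7, 0.0]
width: 0.0501
```

Run:
```python
from h import *
st()
```

```text
t 48.8 tcp [ 0.4668 -0.4293  0.019 ] w 0.0501 F [0.7 0.7 0. ]
[[-0.9999 -0.0148  0.0012]
 [-0.0148  0.9999 -0.0019]
 [-0.0012 -0.0019 -1.    ]]
```

Call:
servo_tool(targets=[0.05,0.08,0.15,0,0,0,0.05,0.08,0.15,0,0,0,0.05,0.08,0.15,0,0,0])

```text
t: 49.1
tcp_pos: [0.4665, -0.4287, 0.0181]
tcp_rot: [[-1.0, -0.015, 0.002], [-0.015, 1.0, -0.003], [-0.002, -0.003, -1.0]]
wrist_force: [0.1, 0.3, 0.1]
width: 0.05
```

Call:
servo_tool(targets=[0,0,0,0,0,0,0,0,0,0,0,0,0,0,0,0,0,0,0,0,0,0,0,0,0,0,0,0,0,0], hand=0.8, squeeze=40)

```text
t: 49.6
tcp_pos: [0.4665, -0.4287, 0.018]
tcp_rot: [[-1.0, -0.015, 0.002], [-0.015, 1.0, -0.003], [-0.002, -0.003, -1.0]]
wrist_force: [-0.0, -0.3, -0.6]
width: 0.0157
```

Call:
servo_tool(targets=[0,0,0,0,0,0,0,0,0,0,0,0,0,0,0,0,0,0])

```text
t: 49.9
tcp_pos: [0.4665, -0.4287, 0.018]
tcp_rot: [[-1.0, -0.015, 0.002], [-0.015, 1.0, -0.003], [-0.002, -0.003, -1.0]]
wrist_force: [-0.0, 0.1, -0.1]
width: 0.016
```

Call:
servo_tool(targets=[0,0,-4,0,0,0,0,0,-9,0,0,0,0,0,-14,0,0,0,0,0,-18,0,0,0,0,0,-18,0,0,0])

```text
t: 50.4
tcp_pos: [0.4684, -0.431, 0.2054]
tcp_rot: [[-1.0, -0.015, 0.009], [-0.015, 1.0, -0.013], [-0.009, -0.013, -1.0]]
wrist_force: [0.1, 0.0, -1.2]
width: 0.0156
```

Run:
```python
from h import *
st();to(sh(C,YAW,(-.055,-.12,.2)),np.pi+YAW)
```

```text
t 50.4 tcp [ 0.4684 -0.431   0.2054] w 0.0156 F [ 0.1  0.  -1.2]
[[-0.9998 -0.0149  0.0094]
 [-0.015   0.9998 -0.0127]
 [-0.0092 -0.0128 -0.9999]]
MOVE [-4.37 34.31  0.14] [-0.7   0.57  6.24]
```

Call:
servo_tool(targets=[-0.3,5,0,0,0,1.5,-0.8,10,0,0,0,3,-1.5,15,0,0,0,4.5,-2.4,20,0,0,0,6,-3.4,25,0,-0.7,0.5,6.2])

```text
t: 50.9
tcp_pos: [0.4973, -0.1806, 0.2016]
tcp_rot: [[-0.996, 0.094, -0.0], [0.094, 0.996, 0.001], [0.0, 0.001, -1.0]]
wrist_force: [0.9, -0.2, -0.5]
width: 0.0157
```

Run:
```python
from h import *
st();to(sh(C,YAW,(-.055,-.12,.2)),np.pi+YAW)
```

```text
t 50.9 tcp [ 0.4973 -0.1806  0.2016] w 0.0157 F [ 0.9 -0.2 -0.5]
[[-9.955e-01  9.440e-02 -3.000e-04]
 [ 9.440e-02  9.955e-01  1.000e-03]
 [ 4.000e-04  1.000e-03 -1.000e+00]]
MOVE [-0.09  9.38  0.17] [ 0.06 -0.02 -0.03]
```

Call:
servo_tool(targets=[0,5,0,0,0,0,-0.1,9.4,0.1,0,0,0,-0.1,9.4,0.1,0,0,0,-0.1,9.4,0.1,0,0,0,-0.1,9.4,0.1,0,0,0])

```text
t: 51.4
tcp_pos: [0.507, -0.0879, 0.2001]
tcp_rot: [[-0.996, 0.095, -0.001], [0.095, 0.996, 0.001], [0.001, 0.001, -1.0]]
wrist_force: [-0.3, 0.2, -1.2]
width: 0.0155
```

Run:
```python
from h import *
import pickle
s=st();ins();c,im=shot("wrist","w29");pickle.dump((c,im),open("w29.pkl","wb"))
for p,q in det("wrist","hole_right",pm=.2): print(np.round(p,1),round(q,2),onz(c,p,.1).round(4))
cv2.imwrite("pics/z29.png",cv2.resize(im[80:260,200:440,::-1],None,fx=3.3,fy=3.3,interpolation=cv2.INTER_CUBIC))
```

```text
t 51.4 tcp [ 0.507  -0.0879  0.2001] w 0.0155 F [-0.3  0.2 -1.2]
[[-9.955e-01  9.470e-02 -1.000e-03]
 [ 9.470e-02  9.955e-01  7.000e-04]
 [ 1.100e-03  6.000e-04 -1.000e+00]]
shaker tcp -0.055 -0.1206 0.2001 F [-0.3  0.2 -1.2] w 0.0155 t 51.4
[317.4 161.9] 0.88 [ 0.4791 -0.0855  0.1   ]
```

View pics/z29.png

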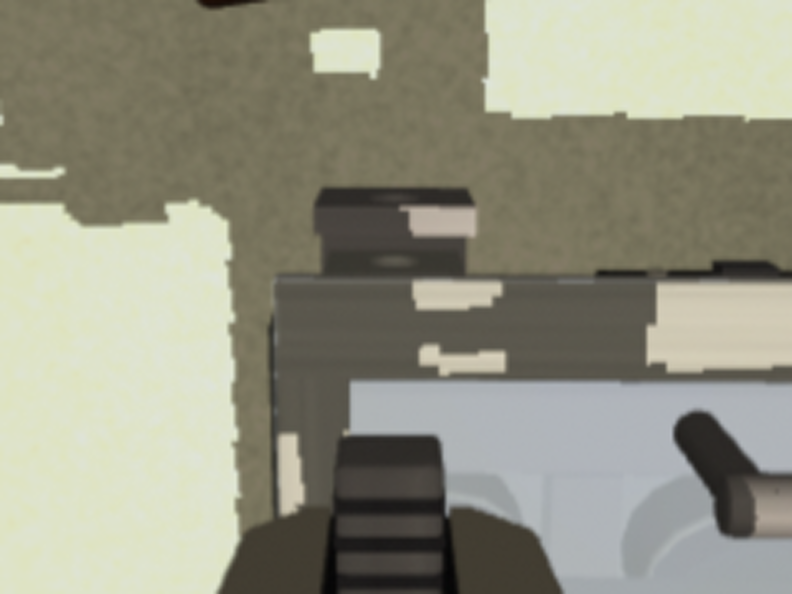

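Run:
```python
from h import *
import pickle
c,im=pickle.load(open("w29.pkl","rb"))
f=lambda x,y:((x+.5)/3.3-.5+200,(y+.5)/3.3-.5+80)
def S(P):
    d=P[:2]-np.array(C);return np.round([d@[np.cos(YAW),np.sin(YAW)],d@[-np.sin(YAW),np.cos(YAW)]],4)
for p,z in((f(314,207),.113),(f(477,207),.113),(f(316,236),.113),(f(475,236),.113),(f(395,197),.1),(f(393,261),.1)):
    P=onz(c,p,z);print(np.round(p,1),P.round(4),S(P))
ins();to(sh(C,YAW,(-.19,-.1194,.2)),np.pi+YAW)
```

```text
[294.8 142.4] [ 0.4614 -0.0994  0.113 ] [-0.0992 -0.1363]
[344.2 142.4] [ 0.4646 -0.0655  0.113 ] [-0.0992 -0.1023]
[295.4 151.2] [ 0.4675 -0.0997  0.113 ] [-0.0932 -0.136 ]
[343.6 151.2] [ 0.4707 -0.0664  0.113 ] [-0.0931 -0.1026]
[319.3 139.3] [ 0.4627 -0.0825  0.1   ] [-0.0996 -0.1193]
[318.7 158.7] [ 0.4768 -0.0843  0.1   ] [-0.0853 -0.1198]
shaker tcp -0.0549 -0.1212 0.2003 F [ 0.3  0.2 -0.7] w 0.0153 t 51.5
MOVE [13.52  0.15  0.04] [ 0.04 -0.05 -0.14]
```

Call:
servo_tool(targets=[4,0.1,0,0,0,0,9,0.15,0,0,0,-0.2,13.5,0.15,1,0,0,-0.2,13.5,0.15,5,0,0,-0.2,13.5,0.15,8,0,0,-0.2])

```text
t: 52.0
tcp_pos: [0.3719, -0.0751, 0.1203]
tcp_rot: [[-0.995, 0.096, 0.002], [0.096, 0.995, -0.001], [-0.002, -0.001, -1.0]]
wrist_force: [0.6, -0.1, -1.6]
width: 0.0156
```

Run:
```python
from h import *
ins();to(sh(C,YAW,(-.185,-.1194,.11)),np.pi-.097)
```

```text
shaker tcp -0.1907 -0.1205 0.1203 F [ 0.6 -0.1 -1.6] w 0.0156 t 52.0
MOVE [-0.56  0.12  1.03] [-0.04  0.13  0.04]
```

Call:
servo_tool(targets=[-0.6,0.15,1,0,0,0,-0.6,0.15,1,0,0,0,-0.6,0.15,1,0,0,0,-0.6,0.15,1,0,0,0])

```text
t: 52.4
tcp_pos: [0.3786, -0.075, 0.1111]
tcp_rot: [[-0.995, 0.097, 0.003], [0.097, 0.995, -0.002], [-0.004, -0.001, -1.0]]
wrist_force: [-0.3, -0.3, -1.0]
width: 0.0155
```

Run:
```python
from h import *
st();ins();to(sh(C,YAW,(-.165,-.1194,.11)),np.pi-.097)
c,im=shot("side")
s=observe();t=s["tcp_pos"]+s["tcp_rot"]@[-.062,0,.01]
h=proj(c,t);print("model tip",h)
x,y=np.int32(h);cv2.imwrite("pics/d30z.png",cv2.resize(im[y-40:y+40,x-55:x+55,::-1],None,fx=6,fy=6,interpolation=cv2.INTER_CUBIC));print(x-55,y-40)
```

```text
t 52.4 tcp [ 0.3786 -0.075   0.1111] w 0.0155 F [-0.3 -0.3 -1. ]
[[-0.9953  0.0969  0.0035]
 [ 0.0969  0.9953 -0.0017]
 [-0.0036 -0.0013 -1.    ]]
shaker tcp -0.184 -0.1198 0.1111 F [-0.3 -0.3 -1. ] w 0.0155 t 52.4
MOVE [-1.89  0.05  0.12] [-0.08  0.21 -0.  ]
model tip [313.52560737 223.35596146]
258 183
```

View pics/d30z.png

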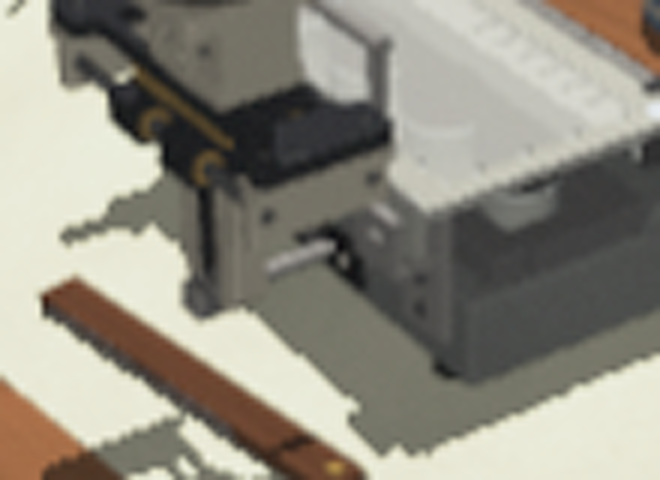

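Call:
servo_tool(targets=[-1,0.05,0.1,0,0.2,0,-1.9,0.05,0.1,0,0.2,0,-2.4,0.05,0.1,0,0.2,0,-2.4,0.05,0.1,0,0.2,0])

```text
t: 52.85
tcp_pos: [0.4038, -0.0769, 0.1103]
tcp_rot: [[-0.995, 0.096, 0.001], [0.096, 0.995, -0.002], [-0.001, -0.002, -1.0]]
wrist_force: [-0.9, -0.4, -0.4]
width: 0.0154
```

Run:
```python
from h import *
ins();to(sh(C,YAW,(-.145,-.1194,.11)),np.pi-.097)
```

```text
shaker tcp -0.1587 -0.1193 0.1103 F [-0.9 -0.4 -0.4] w 0.0154 t 52.85
MOVE [-1.37 -0.01  0.03] [-0.09  0.06  0.05]
```

Call:
servo_tool(targets=[-0.4,0,0,0,0,0,-0.8,0,0,0,0,0,-1.2,0,0,0,0,0,-1.5,0,0,0,0,0,-1.5,0,0,0,0,0])

```text
t: 53.35
tcp_pos: [0.4191, -0.0785, 0.1103]
tcp_rot: [[-0.995, 0.096, 0.001], [0.096, 0.995, -0.002], [-0.001, -0.002, -1.0]]
wrist_force: [1.1, 0.2, -1.4]
width: 0.0159
```

Run:
```python
from h import *
ins();to(sh(C,YAW,(-.12,-.1194,.11)),np.pi-.097)
```

```text
shaker tcp -0.1433 -0.1195 0.1103 F [ 1.1  0.2 -1.4] w 0.0159 t 53.35
MOVE [-2.33  0.01  0.04] [-0.1   0.07  0.05]
```

Call:
servo_tool(targets=[-0.4,0,0,0,0,0,-0.8,0,0,0,0,0,-1.2,0,0,0,0,0,-1.7,0,0,0,0,0,-2.2,0,0,0,0,0])

```text
t: 53.85
tcp_pos: [0.4415, -0.0806, 0.1104]
tcp_rot: [[-0.995, 0.096, 0.001], [0.096, 0.995, -0.002], [-0.001, -0.002, -1.0]]
wrist_force: [0.7, -0.7, -1.5]
width: 0.0154
```

Call:
servo_tool(targets=[-0.2,0,0,0,0,0,-0.35,0,0,0,0,0,-0.5,0,0,0,0,0,-0.6,0,0,0,0,0])

```text
t: 54.25
tcp_pos: [0.446, -0.0809, 0.11]
tcp_rot: [[-0.995, 0.096, -0.002], [0.096, 0.995, -0.001], [0.002, -0.001, -1.0]]
wrist_force: [-6.1, -0.8, 1.4]
width: 0.0153
```

Run:
```python
from h import *
ins()
```

```text
shaker tcp -0.1163 -0.1193 0.11 F [-6.1 -0.8  1.4] w 0.0153 t 54.25
```

Call:
servo_tool(targets=[-0.1,0,0,0,0,0,-0.2,0,0,0,0,0,-0.2,0,0,0,0,0])

```text
t: 54.55
tcp_pos: [0.4461, -0.0807, 0.1096]
tcp_rot: [[-0.995, 0.095, -0.006], [0.095, 0.995, -0.001], [0.006, -0.001, -1.0]]
wrist_force: [-7.6, -0.6, 2.8]
width: 0.0155
```

Call:
servo_tool(targets=[0,0,0,0,0,0,0,0,0,0,0,0,0,0,0,0,0,0,0,0,0,0,0,0], hand=4)

```text
t: 54.95
tcp_pos: [0.4466, -0.0808, 0.1098]
tcp_rot: [[-0.995, 0.095, -0.005], [0.095, 0.995, -0.001], [0.005, -0.001, -1.0]]
wrist_force: [-0.2, 0.5, -0.1]
width: 0.0392
```

Call:
servo_tool(targets=[0.2,0,-2,0,0,0,0.5,0,-6,0,0,0,1,0,-10,0,0,0,1,0,-14,0,0,0,1,0,-14,0,0,0])

```text
t: 55.45
tcp_pos: [0.4404, -0.081, 0.2555]
tcp_rot: [[-0.995, 0.095, 0.005], [0.095, 0.995, -0.005], [-0.006, -0.005, -1.0]]
wrist_force: [0.2, -0.1, -0.0]
width: 0.04
```

Call:
servo_tool(targets=[0,11,-5,0,0,0,0,11,-5,0,0,0,0,11,-5,0,0,0,0,11,-5,0,0,0,0,11,-5,0,0,0])

```text
t: 55.95
tcp_pos: [0.4504, 0.0288, 0.3042]
tcp_rot: [[-0.996, 0.094, 0.005], [0.094, 0.996, -0.006], [-0.005, -0.005, -1.0]]
wrist_force: [0.6, 0.3, -0.1]
width: 0.0402
```

Run:
```python
from h import *
ins();c,im=shot("wrist","w31")
cs,ims=shot("side","d31");cv2.imwrite("pics/d31z.png",cv2.resize(ims[130:250,240:400,::-1],None,fx=4,fy=4))
c2,im2=shot("scene","s31");cv2.imwrite("pics/s31z.png",cv2.resize(im2[160:290,230:370,::-1],None,fx=4,fy=4))
```

```text
shaker tcp -0.1222 -0.0097 0.3042 F [ 0.6  0.3 -0.1] w 0.0402 t 55.95
```

View pics/w31.png

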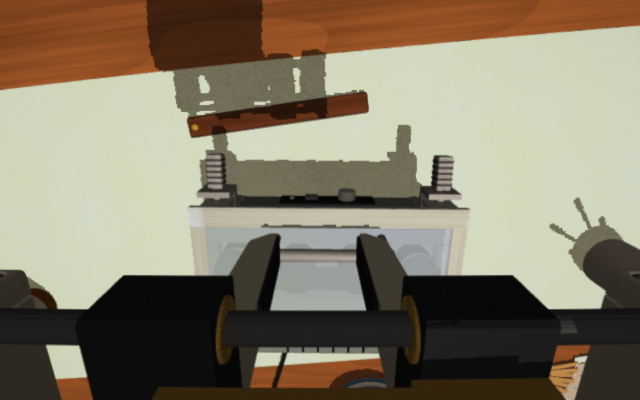

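View pics/d31z.png

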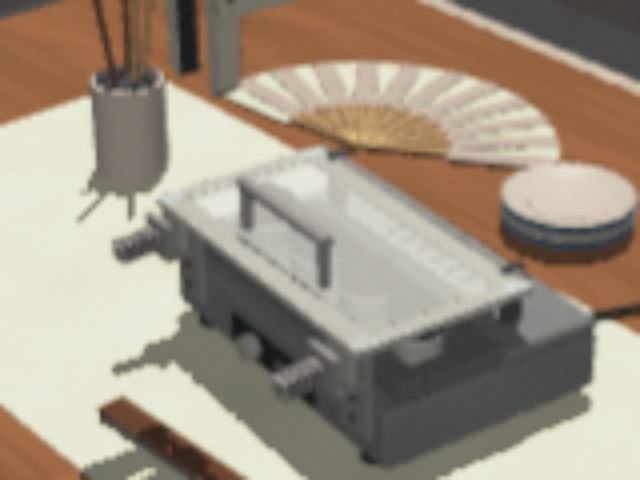

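View pics/s31z.png

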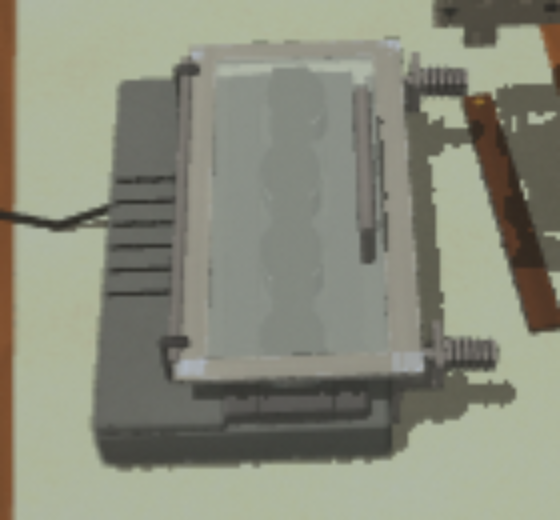

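Call:
servo_tool(targets=[0,0,0,0,0,0,0,0,0,0,0,0,0,0,0,0,0,0,0,0,0,0,0,0])

```text
t: 56.5
tcp_pos: [0.4502, 0.0276, 0.3037]
tcp_rot: [[-0.995, 0.097, 0.003], [0.097, 0.995, -0.005], [-0.004, -0.005, -1.0]]
wrist_force: [0.7, -0.3, 0.4]
width: 0.0399
```

Run:
```python
from h import *
ins();print(close_job())
```

```text
shaker tcp -0.1224 -0.011 0.3037 F [ 0.7 -0.3  0.4] w 0.0399 t 56.5
the job is handed in; nothing more can be done
None
```

The shaker is loaded, closed and locked, and I handed the job in at about 56.5 s. No verdict is reported back.

- **Jars:** all four were present. Each stands lid up in its own pocket, let go at floor height after 1–4 N of contact force. I checked this in pictures taken before the cover was closed.
- **Cover:** I lowered it by its bar at roughly 0.4–0.6 rad/s at the end, then pressed it onto its stop, where the wrist read about 20 N. The last pictures show it down and level. I had no direct reading of its angle, and the network's estimate of the bar's position on the closed cover was clearly wrong, so I relied on the arm's pose, the contact force and the pictures instead.
- **Pins:** each slid through its bracket and the cover's tongue without resistance until its grip met the outer plate at the expected home position, at about 5–8 N. The final scene, side and wrist pictures show both pins in place with their grips against the brackets.
- **Bystanders:** the brush mug and folded fan look undisturbed in the last pictures. I did not check the varnish bottle's position again after the second pin, though the wrist force showed no sign of contact there.
- **At hand-in:** the gripper was clear of everything.

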